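Seat the flour mill's plate: four wing nuts in cross order

TASK

Tighten the four wing nuts on the flour mill's plate clockwise, roughly half a turn each, so that the plate seats evenly: start with any one, then the one diagonally opposite, then a third, and last the one opposite that, bringing each fully home before the next. Each is home when it comes up firm: hold it there for a moment with about 12 N of steady push on its ear, and never load a nut with more than 25 N in all, squeezing included, so push the ears round with closed fingers rather than gripping them. Leave everything else on the bench where it is.

Things in the scene. Friction and masses are not known exactly. Their poses are not given: they have to be found in the camera images.
- mill: countertop flour mill fixed to the bench: white housing 215 x 215 mm, top 85 mm above the bench, with a lower motor box (170 mm wide, 74 mm high) behind it out to 225 mm along its x. Origin on the bench under the middle of the plate; x axis points away from the robot side towards the motor box, z up.
- plate: square aluminium chamber plate of the mill, 200 x 200 x 12 mm, loose on the four studs and pushed up against the nuts' washers by sprung pins; a feed neck stands in its middle (64 mm across at its foot, 40 mm above the plate's underside). Origin: middle of its underside; z is the plate's normal. Seated, its underside is 88 mm and its top 100 mm above the bench; it starts about 4 mm higher.
- nut1: wing nut at the plate's far left (mill x +60, y +60 mm) corner, opposite nut3. All four: steel, hub 30 mm tall, 27 mm wide, flange 36 mm wide; two upright flat ears 8 mm thick reach 40 mm either side of the axis, their faces 8 to 36 mm above the underside. Origin: on the axis at the underside; x along the ears, z up.
- nut2: wing nut at the plate's far right (x +60, y -60 mm) corner, opposite nut4. All four turn clockwise from above with about 3 N of push at the ear and sink 4 mm per half turn. Home comes after 2.65 to 3.65 rad, different for each nut and not told by where its ears point; the origin is then 103 mm above the bench.
- nut3: wing nut at the plate's near right (x -60, y -60 mm) corner, opposite nut1. All four, once home, press on a springy seal: the push 32 mm from the axis rises by about 2 N per mm (2 N m per rad). Let go, a nut springs back by that give only and stays home.
- nut4: wing nut at the plate's near left (x -60, y +60 mm) corner, opposite nut2. Same as the other three.
- brush: wooden hand brush 200 mm long lying across the mill's motor box; bystander; origin at the centre of its underside.
- tin: yellowish painted tin, 68 mm across, 85 mm tall; bystander; origin at the centre of its underside.
- jar: jar 72 mm across, 100 mm tall; bystander; origin at the centre of its underside.
- bowl: white bowl 130 mm across, 50 mm tall; bystander; origin at the centre of its underside.
- wrench: flat steel spanner 180 mm long lying on the bench; bystander, not needed; origin at the centre of its underside.
- giftbox: cardboard box 100 x 140 x 70 mm; bystander; origin at the centre of its underside.
- scoop: steel measuring scoop 52 mm across, 50 mm tall, with a wooden handle; bystander; origin at the centre of its underside.

How it is judged (in metres and radians):
On the way, in this order (a step that is already met when the one before it is completed fails the run):
1. a first nut is brought home and held firm (over 8 N on it while it stands still) while the other three are still up (((contact force between anything else and nut1 above 8 N and angular speed of nut1 below 0.25 rad/s and z of nut1 in the frame of mill below 0.104 m and z of each of nut2, nut3, nut4 in the frame of mill above 0.1055 m) or (contact force between anything else and nut2 above 8 N and angular speed of nut2 below 0.25 rad/s and z of nut2 in the frame of mill below 0.104 m and z of each of nut1, nut3, nut4 in the frame of mill above 0.1055 m) or (contact force between anything else and nut3 above 8 N and angular speed of nut3 below 0.25 rad/s and z of nut3 in the frame of mill below 0.104 m and z of each of nut1, nut2, nut4 in the frame of mill above 0.1055 m) or (contact force between anything else and nut4 above 8 N and angular speed of nut4 below 0.25 rad/s and z of nut4 in the frame of mill below 0.104 m and z of each of nut1, nut2, nut3 in the frame of mill above 0.1055 m))), for 0.2 s.
2. the nut diagonally opposite is brought home and held firm, while the other two are still up (((contact force between anything else and nut1 above 8 N and angular speed of nut1 below 0.25 rad/s and z of each of nut1, nut3 in the frame of mill below 0.104 m and z of each of nut2, nut4 in the frame of mill above 0.1055 m) or (contact force between anything else and nut2 above 8 N and angular speed of nut2 below 0.25 rad/s and z of each of nut2, nut4 in the frame of mill below 0.104 m and z of each of nut1, nut3 in the frame of mill above 0.1055 m) or (contact force between anything else and nut3 above 8 N and angular speed of nut3 below 0.25 rad/s and z of each of nut3, nut1 in the frame of mill below 0.104 m and z of each of nut2, nut4 in the frame of mill above 0.1055 m) or (contact force between anything else and nut4 above 8 N and angular speed of nut4 below 0.25 rad/s and z of each of nut4, nut2 in the frame of mill below 0.104 m and z of each of nut1, nut3 in the frame of mill above 0.1055 m))), for 0.2 s.
3. a third nut is brought home and held firm, its opposite still up (((contact force between anything else and nut1 above 8 N and angular speed of nut1 below 0.25 rad/s and z of each of nut1, nut2, nut4 in the frame of mill below 0.104 m and z of nut3 in the frame of mill above 0.1055 m) or (contact force between anything else and nut2 above 8 N and angular speed of nut2 below 0.25 rad/s and z of each of nut2, nut1, nut3 in the frame of mill below 0.104 m and z of nut4 in the frame of mill above 0.1055 m) or (contact force between anything else and nut3 above 8 N and angular speed of nut3 below 0.25 rad/s and z of each of nut3, nut2, nut4 in the frame of mill below 0.104 m and z of nut1 in the frame of mill above 0.1055 m) or (contact force between anything else and nut4 above 8 N and angular speed of nut4 below 0.25 rad/s and z of each of nut4, nut1, nut3 in the frame of mill below 0.104 m and z of nut2 in the frame of mill above 0.1055 m))), for 0.2 s.
4. the last nut is brought home and held firm (((contact force between anything else and nut1 above 8 N and angular speed of nut1 below 0.25 rad/s and z of each of nut1, nut2, nut3, nut4 in the frame of mill below 0.104 m) or (contact force between anything else and nut2 above 8 N and angular speed of nut2 below 0.25 rad/s and z of each of nut2, nut1, nut3, nut4 in the frame of mill below 0.104 m) or (contact force between anything else and nut3 above 8 N and angular speed of nut3 below 0.25 rad/s and z of each of nut3, nut1, nut2, nut4 in the frame of mill below 0.104 m) or (contact force between anything else and nut4 above 8 N and angular speed of nut4 below 0.25 rad/s and z of each of nut4, nut1, nut2, nut3 in the frame of mill below 0.104 m))), for 0.2 s.
At the end, for the whole second after the job is handed in: all four nuts are down to within 1 mm of home (origin under 104 mm above the mill's origin) and at rest, and the plate lies level within 0.012 rad (z of each of nut1, nut2, nut3, nut4 in the frame of mill below 0.104 m and angle between plate's own z axis and vertical below 0.012 rad and angular speed of each of nut1, nut2, nut3, nut4 below 0.1 rad/s); the robot touches nothing.
It fails at once if a nut is loaded with more than 25 N (contact force between anything else and nut1 above 25 N or contact force between anything else and nut2 above 25 N or contact force between anything else and nut3 above 25 N or contact force between anything else and nut4 above 25 N).
It fails at once if a bystander is moved by more than 20 mm (distance of any of brush, tin, jar, bowl, wrench, giftbox, scoop from where it was at the start of the episode above 0.02 m).
It also fails if it takes over 72 s, if anything falls off the work surface, if the arm or the gripper's body presses on something with over 40 N, if the wrist force passes 120 N, or if a joint passes its speed limit or range.

ROBOT

A 6-joint arm with a two-finger parallel gripper is mounted at the origin on the work surface. World frame = base frame: x ahead of the robot, y to its left, z up, the work surface at z = 0. Lengths are in mm, angles in rad, forces in N, time in s.
With the tool pointing down it reaches from about 275 to 1000 mm from the base axis. Payload 8.4 kg.
Tool frame: the origin (TCP) lies at the centre of the arm's flange, where the gripper is bolted on; the fingertips stand r.tip_extent ahead of it and the grasp point (between the pads) lies 155 mm ahead of it (r.tip_extent is the distance from the TCP to the fingertips, in mm); z points along the fingers, y is the direction in which the jaws open and shut (so a half turn about z gives the same grasp; the last joint's range is limited). The gripper opens to 85 mm and grips with 20 to 120 N. Pads are 22 mm wide; open, the fingers measure 114 mm over their backs; the gripper's body (76 mm by 85 mm) begins 54 mm behind the grasp point. The pads swing forward as they close: fully open they stand 13 mm farther back than shut.
Start: joints at [1.123, 0.353, 1.633, -0, 1.155, -0.002], TCP at [269.487, 563.92, 404.681] pointing down, gripper open.
Joint ranges: [-2.63, 2.63], [-0.92, 2.1], [0.06, 2.66], [-1.3, 4.44], [0, 2.69], [-3.02, 3.02]. Speed limits (rad/s): [2.22, 2.22, 2.79, 3.14, 3.14, 3.14].

INTERFACE

Orientations are given as [roll, pitch, yaw] about the fixed x, y, z axes, in that order (R = Rz(yaw) Ry(pitch) Rx(roll)).
In Python, from rig import sense, grab_frame, job, r gives the robot as it stands. The module is installed in compiled form; this text tells all that it offers.
- The arm moves only by the shell command python3 -m creep 'ROWS' [FORCE]. ROWS is JSON, a list of rows, each a list of 7 numbers: the turn, a rotation vector about the tool's x, y, z in rad, then the shift along the tool's x, y, z in mm, then the closure, from 0 (fully open) to 1 (shut). In form: [[wx, wy, wz, dx, dy, dz, fingers], ...]. A call has 1 to 10 rows; each row shifts and turns the pose as measured when the row begins, along the tool's axes as they then stand; what a row does not reach is not made up. A row lasts 1/12 s, in which the tool goes at most 41.7 mm and 7.16 degrees, less where a joint would pass 70% of its speed; a pose out of reach is approached as far as the arm can. A call with a gripper value outside its range is refused whole. The fingers move at their own pace and stop on an object; FORCE is the grip in N (left out, the last holds). Time passes only in rows, so rows that do not move let the fingers close. It gives the time, the measured TCP pose, the force and the opening at its end, in the units of the state.
- sense(): the state, without advancing time (a new reading comes with each control period).
- grab_frame(name): name is "side" or "top"; returns a dict with "color" (384x512x3 uint8, red, green, blue), "mtx" (3x3 intrinsics, pixels), "distortion" ([k1, k2, p1, p2, k3] as OpenCV has them; the pictures are not rectified), "T" (4x4, takes a point from camera to world coordinates). Camera axes: x right, y down, z forward; pixel columns grow to the right and rows downward; lengths in mm; the calibration is good to about 2 mm. A picture is of the moment at which its call begins. There is no depth.
- job.sign_off(): hands the job in, once; it reports no verdict.
The state is a dict: "clock": time; "qpos": joint angles; "qvel": joint speeds; "joint_efforts": joint torques, N m; "eef_pos": TCP position; "tcp_rot": TCP orientation; "contact_force": force on the tool from outside, world axes, zero at the start; "wrist_torque": the same for the moment, N m; "opening": opening from 0.0 (shut) to 1.0 (fully open).
Only numpy, scipy, OpenCV 4.12 (cv2) and the standard library are available. Lean on these libraries where they do the work, as an engineer would, in place of code of your own. Each camera call takes 0.05 s, during which the arm holds its last target.

## Working session

There is one attempt and no reset: what is moved stays moved. The work goes in short steps, Python scripts to look and compute and a shell command to move; the robot and the scene stay as the last step left them, time stands still between calls to the robot, and variables do not carry over. Pictures are saved under pics/ and viewed, and the job is handed in when it is done.

```bash
mkdir -p pics; python3 - <<'E'
from rig import sense, grab_frame, job, r
import cv2
print(sense()); print(r.tip_extent)
for n in("side","top"):
    f=grab_frame(n); print(n,f["mtx"],f["distortion"],f["T"]); cv2.imwrite(f"pics/{n}0.png",cv2.cvtColor(f["color"],cv2.COLOR_RGB2BGR))
E
```

```text
{'clock': 0.0, 'qpos': array([ 1.12260664e+00,  3.53658130e-01,  1.63414841e+00,  4.57365003e-06,
        1.15522323e+00, -2.41685088e-03]), 'qvel': array([ 0.00055105,  0.00083792,  0.00073527, -0.00031869,  0.00108956,
        0.00015585]), 'joint_efforts': array([ 7.13253685e-04, -6.05248690e+01, -3.42073131e+01, -3.39630412e-05,
        9.56898060e-03,  2.37717319e-05]), 'eef_pos': array([269.37515812, 563.69935034, 403.94917289]), 'tcp_rot': array([-3.14015555e+00, -7.65499643e-06,  2.69581797e+00]), 'contact_force': array([-0.23973922,  0.10265711, -0.31709689]), 'wrist_torque': array([-0.01034211,  0.04403954,  0.01351152]), 'opening': 1.000613721667071}
173.4
side [[396.65161915   0.         256.09542211]
 [  0.         396.65161915 190.92873764]
 [  0.           0.           1.        ]] [-0.03511832  0.          0.          0.          0.        ] [[ 9.83525696e-01 -1.25615915e-01  1.29991721e-01  3.73899092e+02]
 [-1.80748130e-01 -6.72613130e-01  7.17580442e-01 -8.09247477e+02]
 [-2.70538541e-03 -7.29254564e-01 -6.84237138e-01  8.39653122e+02]
 [ 0.00000000e+00  0.00000000e+00  0.00000000e+00  1.00000000e+00]]
top [[465.18576076   0.         254.33505802]
 [  0.         465.18576076 186.65299963]
 [  0.           0.           1.        ]] [-0.17649054  0.          0.          0.          0.        ] [[-1.64764584e-02 -9.86265784e-01  1.64342112e-01  3.13073007e+02]
 [-9.99822868e-01  1.47562433e-02 -1.16827153e-02 -4.40267286e+00]
 [ 9.09719014e-03 -1.64505492e-01 -9.86334215e-01  1.43576934e+03]
 [ 0.00000000e+00  0.00000000e+00  0.00000000e+00  1.00000000e+00]]
```

View pics/side0.png

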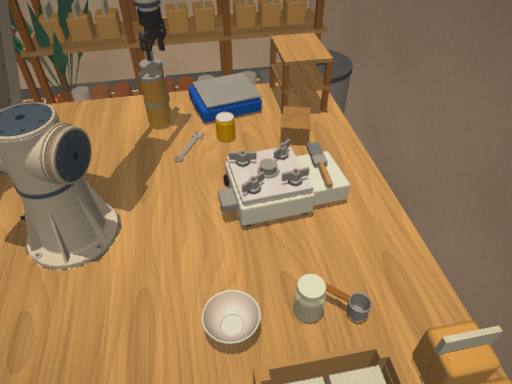

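View pics/top0.png

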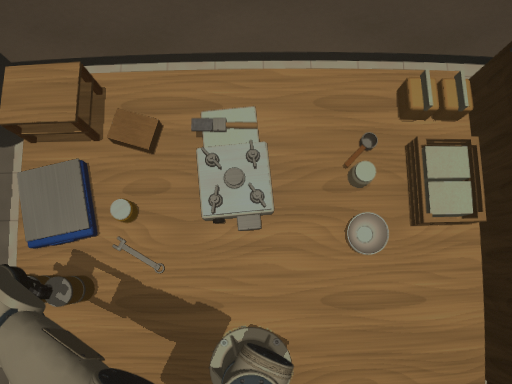

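The mill sits near the top image's middle (plate about (235,178)), with four nuts at about (212,160), (253,155), (215,201) and (257,196). I'll enlarge both views.

```bash
python3 - <<'E'
import cv2
a=cv2.imread("pics/top0.png")[135:235,185:285]; cv2.imwrite("pics/topc.png",cv2.resize(a,None,fx=6,fy=6,interpolation=cv2.INTER_CUBIC))
a=cv2.imread("pics/side0.png")[130:230,215:350]; cv2.imwrite("pics/sidec.png",cv2.resize(a,None,fx=5.9,fy=5.9,interpolation=cv2.INTER_CUBIC))
E
```

```text
(no output)
```

View pics/topc.png

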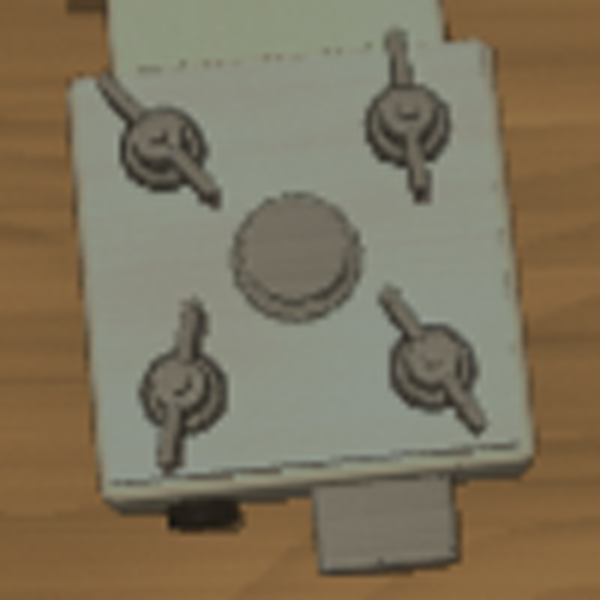

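View pics/sidec.png

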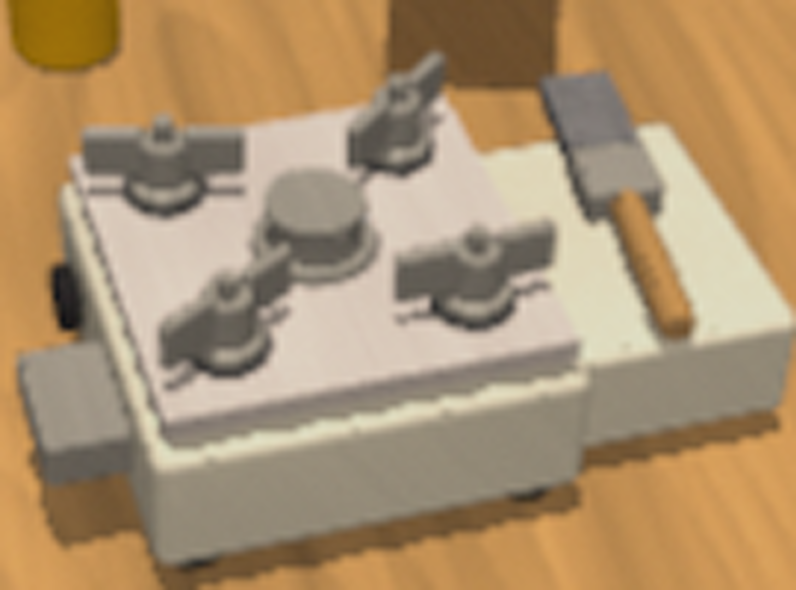

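Top crop: ear tips nut1 (107,80)-(213,200), nut2 (396,38)-(422,195), nut3 (387,292)-(478,428), nut4 (193,305)-(168,465). Side crop gives cross-checks: nut3 ends (165,345)/(290,255) etc.

```bash
cat > h.py <<'E'
import numpy as np,cv2
from rig import sense, grab_frame, job, r
def ray(f,px):
    u=cv2.undistortPoints(np.array(px,float).reshape(-1,1,2),f["mtx"],np.array(f["distortion"])).reshape(-1,2)
    d=np.c_[u,np.ones(len(u))]@f["T"][:3,:3].T
    return f["T"][:3,3],d
def at(f,px,z):
    o,d=ray(f,px); return o+d*((z-o[2])/d[:,2])[:,None]
def proj(f,P):
    T=np.linalg.inv(f["T"]); P=np.array(P,float).reshape(-1,3)@T[:3,:3].T+T[:3,3]
    return cv2.projectPoints(P,np.zeros(3),np.zeros(3),f["mtx"],np.array(f["distortion"]))[0].reshape(-1,2)
E
python3 - <<'E'
from h import *
f=grab_frame("top")
c=lambda l:(np.array(l,float)+.5)/6-.5+[185,135]
t=at(f,c([(107,80),(213,200),(396,38),(422,195),(387,292),(478,428),(193,305),(168,465)]),140)
np.set_printoptions(precision=1,suppress=True)
C=[]
for i in range(4):
    a,b=t[2*i],t[2*i+1]; C.append((a+b)/2); d=a-b; print(i+1,a[:2],b[:2],C[-1][:2],np.linalg.norm(d),np.arctan2(d[1],d[0]))
C=np.array(C);print(C.mean(0))
for a,b in((3,0),(2,1)): d=C[b]-C[a];print('xdir',np.arctan2(d[1],d[0]),np.linalg.norm(d))
for a,b in((1,0),(2,3)): d=C[b]-C[a];print('ydir',np.arctan2(d[1],d[0])-np.pi/2,np.linalg.norm(d))
print('plate corners', at(f,c([(70,83),(488,42),(534,455),(108,485)]),104))
E
```

```text
1 [643.9 127.4] [584.5  76.8] [614.2 102.1] 78.11102293000931 0.7053877801586349
2 [662.5 -11.2] [585.4 -22.3] [623.9 -16.7] 77.8915974561345 0.14398409548567856
3 [538.9  -5.1] [473.8 -46.7] [506.4 -25.9] 77.33636931577853 0.5680502163034772
4 [534.1  86.4] [458.5  98.4] [496.3  92.4] 76.54886234546112 -0.15727440309462554
[560.2  38.  140. ]
xdir 0.08209352941686905 118.2920206509511
xdir 0.07741377104574054 117.92793211072384
ydir 0.08168958436706553 119.25720681725214
ydir 0.08476574100602519 118.7057486961186
plate corners [[651.9 149.4 104. ]
 [669.5 -56.6 104. ]
 [464.7 -74.5 104. ]
 [453.3 130.1 104. ]]
```

```bash
cat >> h.py <<'E'
MC=np.array([560.2,38.0]); MY=0.082
_R=np.array([[np.cos(MY),-np.sin(MY)],[np.sin(MY),np.cos(MY)]])
NUT={1:(60,60),2:(60,-60),3:(-60,-60),4:(-60,60)}
PHI={1:.705,2:.144,3:.568,4:-.157}
def nut(i): return MC+_R@np.array(NUT[i],float)
E
python3 - <<'E'
from h import *
for n,c0 in (("side",(215,130)),("top",(185,135))):
    f=grab_frame(n); k=6 if n=="top" else 5.9
    w,h=(100,100) if n=="top" else (135,100)
    im=cv2.cvtColor(f["color"],cv2.COLOR_RGB2BGR)[c0[1]:c0[1]+h,c0[0]:c0[0]+w]
    im=cv2.resize(im,None,fx=k,fy=k,interpolation=cv2.INTER_CUBIC)
    for i in NUT:
        c=nut(i)
        for s in(40,0,-40):
            p=[*(c+s*np.array([np.cos(PHI[i]),np.sin(PHI[i])])),143 if s else 137]
            q=(proj(f,[p])[0]-c0+.5)*k-.5
            cv2.circle(im,tuple(int(v) for v in q),4,(0,0,255),-1)
    cv2.imwrite(f"pics/chk_{n}.png",im)
E
```

```text
(no output)
```

View pics/chk_side.png

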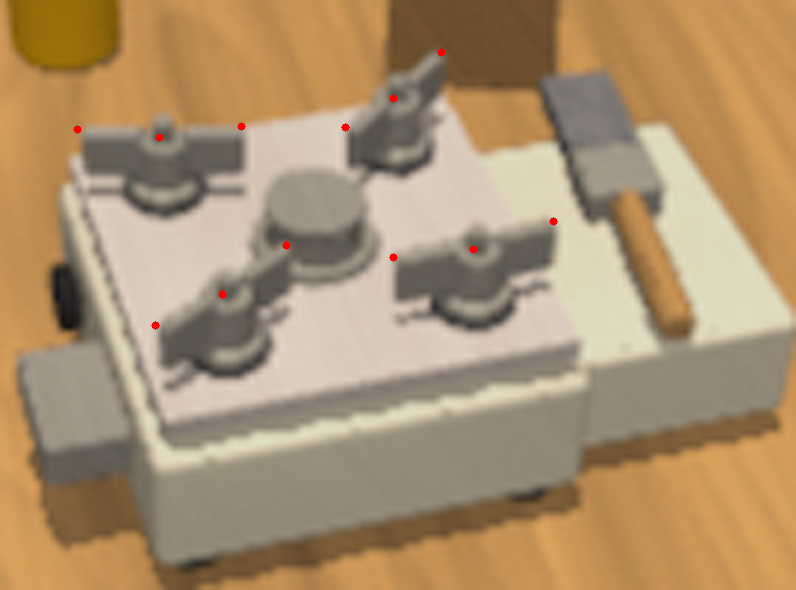

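View pics/chk_top.png

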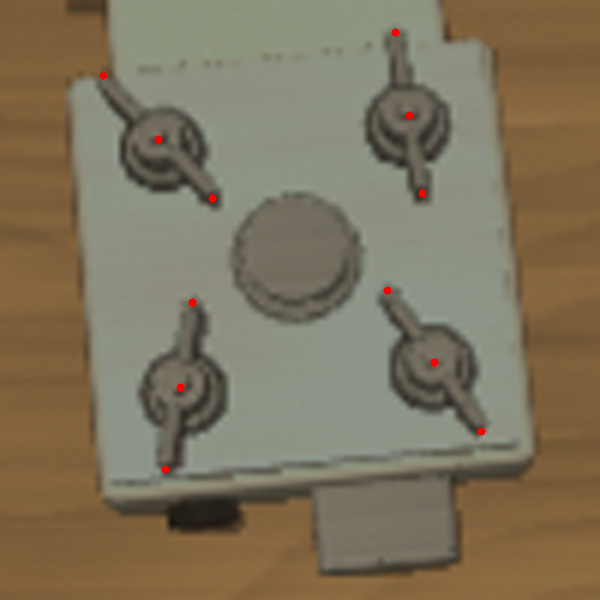

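```bash
python3 -m creep '[[0,0,0,0,0,0,1],[0,0,0,0,0,0,1]]' 60
```

```text
clock: 0.42
eef_pos: [269.4, 563.8, 404.1]
tcp_rot: [-3.14, 0.0, 2.696]
contact_force: [-1.3, -1.1, -0.2]
opening: 0.749
```

Both overlays land on the ears and hubs to within about 2 mm, so the model stands: mill centre at (560, 38), yaw 0.082. Next is a helper that says how far to go in tool axes.

```bash
cat >> h.py <<'E'
from scipy.spatial.transform import Rotation as Ro
def todo(i,phi,t,tipz,r0=30,n=None,s=None,pts=None):
    """constant row (tool axes) repeated n times to reach pose beside ear at angle phi"""
    s=s or sense(); p=s["eef_pos"]; R=Ro.from_euler("xyz",s["tcp_rot"]).as_matrix()
    c=nut(i); u=np.array([np.cos(phi),np.sin(phi)]); v=np.array([np.sin(phi),-np.cos(phi)])
    g=np.array([*(c+r0*u-t*v),tipz+r.tip_extent])
    T=Ro.from_euler("xyz",[np.pi,0,phi]).as_matrix()
    rv=Ro.from_matrix(R.T@T).as_rotvec(); D=R.T@(g-p)
    if n is None: n=int(max(np.ceil(np.linalg.norm(D)/40),np.ceil(np.linalg.norm(rv)/.12),1))
    w=rv/n; S=sum(Ro.from_rotvec(w*k).as_matrix() for k in range(n)); d=np.linalg.solve(S,D)
    print(n,"rows of",np.round(w,3),np.round(d,1)); return n,w,d
def where(i):
    s=sense(); p=s["eef_pos"]; a=s["tcp_rot"]; phi=a[2]
    d=p[:2]-nut(i); u=np.array([np.cos(phi),np.sin(phi)]); v=np.array([np.sin(phi),-np.cos(phi)])
    F=s["contact_force"]
    print("t%.2f"%s["clock"],"yaw%.3f"%phi,"r%.1f t%.1f tipz%.1f"%(d@u,-d@v,p[2]-r.tip_extent),"roll/pit",np.round(a[:2],3),"F push%.1f rad%.1f z%.1f"%(F[:2]@v,F[:2]@u,F[2]),"q6 %.2f"%s["qpos"][5],"open%.2f"%s["opening"])
E
python3 -c "
from h import *
todo(4,2.98,30,230)"
```

```text
14 rows of [-0.   -0.   -0.02] [-24.  -29.5   0.1]
```

```bash
python3 -m creep '[[0,0,-0.02,-24,-29.5,0,1],[0,0,-0.02,-24,-29.5,0,1],[0,0,-0.02,-24,-29.5,0,1],[0,0,-0.02,-24,-29.5,0,1],[0,0,-0.02,-24,-29.5,0,1],[0,0,-0.02,-24,-29.5,0,1],[0,0,-0.02,-24,-29.5,0,1],[0,0,-0.02,-24,-29.5,0,1],[0,0,-0.02,-24,-29.5,0,1],[0,0,-0.02,-24,-29.5,0,1]]'; python3 -c "
from h import *
where(4);todo(4,2.98,30,230)"
```

```text
clock: 1.25
eef_pos: [393.5, 196.4, 403.1]
tcp_rot: [3.137, 0.001, 2.915]
contact_force: [1.1, 0.7, -0.1]
opening: -0.0
t1.25 yaw2.915 r122.6 t-78.0 tipz229.7 roll/pit [3.137e+00 1.000e-03] F push0.9 rad-0.9 z-0.1 q6 -0.89 open-0.00
4 rows of [ 0.001  0.    -0.016] [-23.  -28.   -0.1]
```

```bash
python3 -m creep '[[0,0,-0.016,-23,-28,0,1],[0,0,-0.016,-23,-28,0,1],[0,0,-0.016,-23,-28,0,1],[0,0,-0.016,-23,-28,0,1],[0,0,0,0,0,0,1]]'; python3 - <<'E'
from h import *
where(4);todo(4,2.98,30,122)
f=grab_frame("side"); im=cv2.cvtColor(f["color"],cv2.COLOR_RGB2BGR)[60:230,150:350]
cv2.imwrite("pics/s1.png",cv2.resize(im,None,fx=4,fy=3.5,interpolation=cv2.INTER_CUBIC))
f=grab_frame("top"); im=cv2.cvtColor(f["color"],cv2.COLOR_RGB2BGR)[110:260,160:310]
cv2.imwrite("pics/t1.png",cv2.resize(im,None,fx=4,fy=4,interpolation=cv2.INTER_CUBIC))
E
```

```text
clock: 1.67
eef_pos: [464.6, 56.2, 404.6]
tcp_rot: [3.137, 0.007, 2.981]
contact_force: [-0.1, -0.1, 0.1]
opening: 0.002
t1.67 yaw2.981 r24.7 t41.2 tipz231.2 roll/pit [3.137 0.007] F push-0.1 rad0.1 z0.1 q6 -1.29 open0.00
3 rows of [0.001 0.002 0.   ] [ 2.   3.6 36.4]
```

View pics/s1.png

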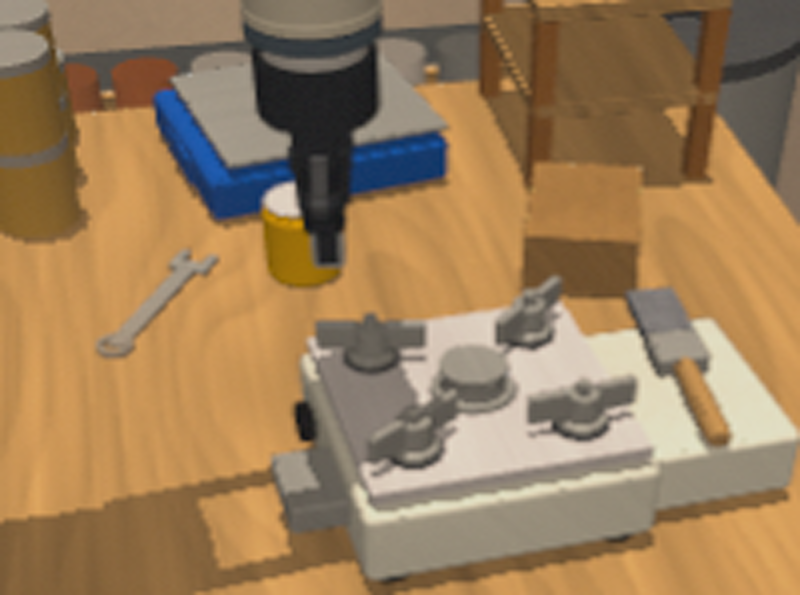

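View pics/t1.png

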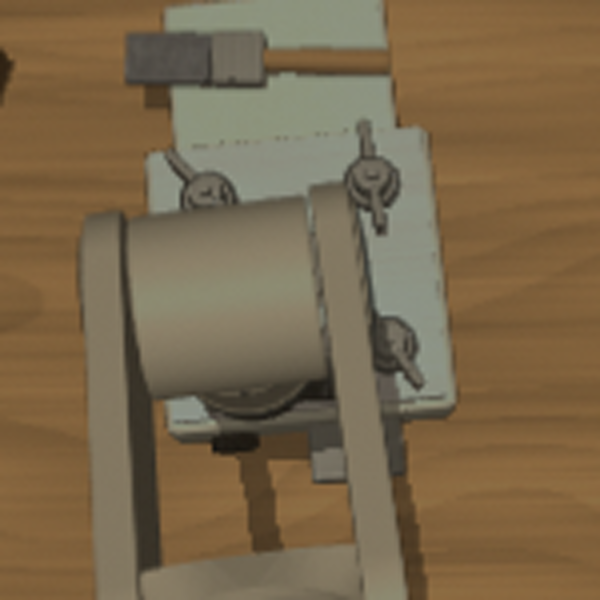

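The side picture shows the shut fingers (tip at about (327,262) in the crop) clear above the mill; from the top the arm hides the near-left nut. The pose is right, so I descend beside nut4's near ear.

```bash
python3 -m creep '[[0,0,0,2,4,20,1],[0,0,0,2,4,25,1],[0,0,0,2,3,25,1],[0,0,0,0,0,22,1],[0,0,0,0,0,10,1],[0,0,0,0,0,0,1]]'; python3 - <<'E'
from h import *
where(4);todo(4,2.98,30,122)
f=grab_frame("side"); im=cv2.cvtColor(f["color"],cv2.COLOR_RGB2BGR)[120:230,210:350]
cv2.imwrite("pics/s2.png",cv2.resize(im,None,fx=5.5,fy=5.5,interpolation=cv2.INTER_CUBIC))
E
```

```text
clock: 2.27
eef_pos: [456.8, 77.6, 300.2]
tcp_rot: [3.133, 0.007, 2.982]
contact_force: [-0.6, -0.2, -0.4]
opening: 0.0
t2.27 yaw2.982 r35.8 t21.3 tipz126.8 roll/pit [3.133 0.007] F push-0.3 rad0.5 z-0.4 q6 -1.25 open0.00
1 rows of [0.009 0.007 0.002] [-5.7 -8.7  4.8]
```

View pics/s2.png

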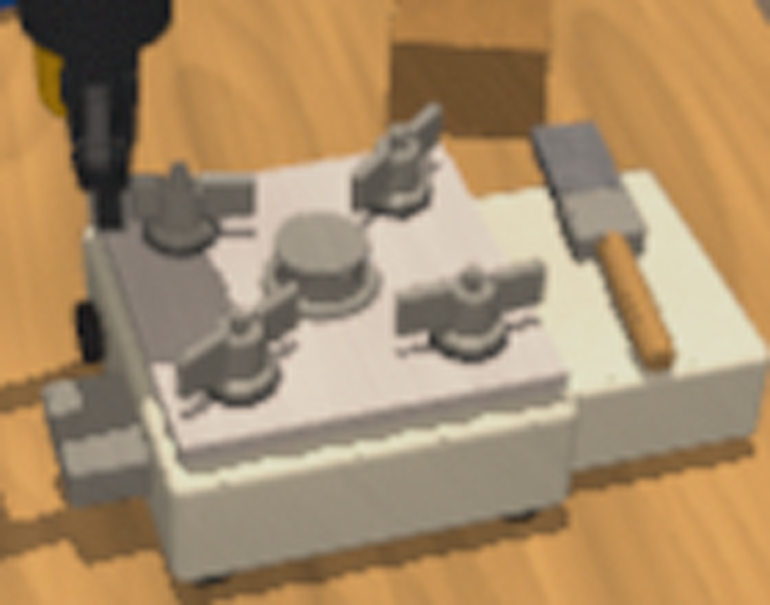

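The fingertips (about (107,222) in the crop) stand beside the outer end of nut4's near ear, not touching. I ease into contact.

```bash
python3 -m creep '[[0.008,0.006,0,-3,0,3,1],[0,0,0,-2,0,1.5,1],[0,0,0,0,1,0,1],[0,0,0,0,1,0,1]]'; python3 -c "
from h import *
where(4)"
```

```text
clock: 2.65
eef_pos: [463.2, 80.8, 298.9]
tcp_rot: [3.14, 0.004, 2.984]
contact_force: [-0.4, -0.0, 0.2]
opening: 0.004
t2.65 yaw2.984 r30.0 t17.0 tipz125.5 roll/pit [3.14  0.004] F push-0.1 rad0.4 z0.2 q6 -1.24 open0.00
```

```bash
python3 -m creep '[[0,0,0,0,1.5,2,1],[0,0,0,0,1.5,2,1],[0,0,0,0,1,0,1]]'; python3 -c "
from h import *
where(4)"; python3 -m creep '[[0,0,0,0,1.5,0,1],[0,0,0,0,1,0,1]]'; python3 -c "
from h import *
where(4)"
```

```text
clock: 2.9
eef_pos: [464.3, 84.7, 296.1]
tcp_rot: [3.141, 0.006, 2.984]
contact_force: [-0.7, -3.6, 1.5]
opening: -0.002
t2.90 yaw2.984 r29.5 t13.0 tipz122.7 roll/pit [3.141 0.006] F push-3.7 rad0.2 z1.5 q6 -1.23 open-0.00
clock: 3.07
eef_pos: [464.6, 86.9, 296.0]
tcp_rot: [-3.141, 0.006, 2.984]
contact_force: [-0.6, -3.9, -0.8]
opening: -0.002
t3.07 yaw2.984 r29.6 t10.8 tipz122.6 roll/pit [-3.141  0.006] F push-4.0 rad-0.0 z-0.8 q6 -1.23 open-0.00
```

Contact came at t≈13 (about 4 N), so the ear turns at the expected push. Now the arc.

```bash
python3 -c "
from h import *
todo(4,2.98-.9,13,122,n=8)"
```

```text
8 rows of [0.    0.001 0.113] [1.2 3.2 0.1]
```

```bash
python3 -m creep '[[0,0,0.115,1.2,3.2,0,1],[0,0,0.115,1.2,3.2,0,1],[0,0,0.115,1.2,3.2,0,1],[0,0,0.115,1.2,3.2,0,1]]'; python3 -c "
from h import *
where(4)
todo(4,sense()['tcp_rot'][2]-.8,13,121.5,n=8)"
```

```text
clock: 3.4
eef_pos: [463.2, 100.0, 295.4]
tcp_rot: [-3.141, 0.004, 2.509]
contact_force: [-2.6, -3.7, 1.9]
opening: 0.004
t3.40 yaw2.509 r30.2 t13.3 tipz122.0 roll/pit [-3.141  0.004] F push-4.5 rad-0.1 z1.9 q6 -0.72 open0.00
8 rows of [0.    0.001 0.1  ] [1.1 3.1 0.1]
```

Tracking is excellent, with 4.5 N while turning.

```bash
python3 -m creep '[[0,0,0.11,1.2,3.4,0,1],[0,0,0.11,1.2,3.4,0,1],[0,0,0.11,1.2,3.4,0,1],[0,0,0.11,1.2,3.4,0,1],[0,0,0.11,1.2,3.4,0,1],[0,0,0.11,1.2,3.4,0,1],[0,0,0.11,1.2,3.4,0,1],[0,0,0.11,1.2,3.4,0,1]]'; python3 -c "
from h import *
where(4)
todo(4,sense()['tcp_rot'][2]-.8,13,121.5,n=8)"
```

```text
clock: 4.07
eef_pos: [477.8, 123.3, 294.4]
tcp_rot: [-3.133, 0.002, 1.581]
contact_force: [-3.2, 2.0, 1.8]
opening: 0.001
t4.07 yaw1.581 r30.6 t17.4 tipz121.0 roll/pit [-3.133e+00  2.000e-03] F push-3.2 rad2.1 z1.8 q6 0.24 open0.00
8 rows of [-0.001  0.001  0.1  ] [ 1.3  3.6 -0.1]
```

```bash
python3 -m creep '[[0,0,0.09,1.4,3.8,0,1],[0,0,0.09,1.4,3.8,0,1],[0,0,0.09,1.4,3.8,0,1],[0,0,0.09,1.4,3.8,0,1]]'; python3 -c "
from h import *
where(4)
todo(4,sense()['tcp_rot'][2]-.4,13,121.5,n=4)"
```

```text
clock: 4.4
eef_pos: [492.3, 128.5, 293.7]
tcp_rot: [-3.129, 0.005, 1.199]
contact_force: [-3.4, -0.3, 1.5]
opening: -0.002
t4.40 yaw1.199 r32.1 t15.9 tipz120.3 roll/pit [-3.129  0.005] F push-3.1 rad-1.5 z1.5 q6 0.62 open-0.00
4 rows of [-0.003  0.002  0.1  ] [ 0.7  3.9 -0.3]
```

```bash
python3 -m creep '[[-0.003,0,0.09,0.7,3.8,-0.4,1],[-0.003,0,0.09,0.7,3.7,-0.3,1],[0,0,0.09,0.9,3.6,-0.2,1],[0,0,0.09,1,3.6,0,1],[0,0,0.09,1,3.5,0,1],[0,0,0.09,1,3.5,0,1]]'; python3 -c "
from h import *
where(4)
todo(4,sense()['tcp_rot'][2]-.3,13,121.5,n=6)"
```

```text
clock: 4.9
eef_pos: [512.2, 124.7, 293.3]
tcp_rot: [-3.129, 0.007, 0.628]
contact_force: [-1.3, 2.9, 1.0]
opening: 0.003
t4.90 yaw0.628 r32.3 t15.9 tipz119.9 roll/pit [-3.129  0.007] F push-3.1 rad0.6 z1.0 q6 1.17 open0.00
6 rows of [-0.002  0.002  0.05 ] [ 0.3  2.  -0.3]
```

```bash
python3 -m creep '[[-0.003,0,0.07,0.5,2.4,-0.3,1],[-0.003,0,0.07,0.6,2.4,-0.3,1],[0,0,0.07,0.6,2.4,-0.3,1],[0,0,0.06,0.6,2,0,1]]'; python3 -c "
from h import *
where(4)"; python3 -m creep '[[0,0,0.06,0.5,1.8,0,1],[0,0,0.06,0.5,1.8,0,1]]'; python3 -c "
from h import *
where(4)
todo(4,sense()['tcp_rot'][2]-.3,13,121.5,n=6)"
```

```text
clock: 5.23
eef_pos: [519.2, 120.5, 293.5]
tcp_rot: [-3.131, 0.008, 0.34]
contact_force: [-0.1, 3.3, -1.5]
opening: 0.0
t5.23 yaw0.340 r31.6 t18.2 tipz120.1 roll/pit [-3.131  0.008] F push-3.1 rad1.0 z-1.5 q6 1.45 open0.00
clock: 5.4
eef_pos: [521.7, 118.7, 293.4]
tcp_rot: [-3.129, 0.007, 0.212]
contact_force: [0.1, 2.9, 0.8]
opening: -0.005
t5.40 yaw0.212 r31.0 t19.7 tipz120.0 roll/pit [-3.129  0.007] F push-2.9 rad0.7 z0.8 q6 1.57 open-0.00
6 rows of [-0.002  0.002  0.05 ] [ 0.6  2.7 -0.3]
```

```bash
python3 -m creep '[[0,0,0.02,0.5,2,0,1],[0,0,0.02,0.5,2,0,1]]'; python3 -c "
from h import *
where(4)"; python3 -m creep '[[0,0,0.03,0.5,2,0,1],[0,0,0.03,0.5,2,0,1]]'; python3 -c "
from h import *
where(4)
todo(4,sense()['tcp_rot'][2]-.3,15,121.5,n=6)"
```

```text
clock: 5.57
eef_pos: [523.5, 116.2, 293.2]
tcp_rot: [-3.127, 0.008, 0.168]
contact_force: [-1.8, 6.1, 0.4]
opening: -0.002
t5.57 yaw0.168 r31.5 t18.3 tipz119.8 roll/pit [-3.127  0.008] F push-6.3 rad-0.8 z0.4 q6 1.60 open-0.00
clock: 5.73
eef_pos: [525.0, 113.9, 293.2]
tcp_rot: [-3.123, 0.009, 0.106]
contact_force: [-2.5, 8.6, 0.5]
opening: -0.007
t5.73 yaw0.106 r31.5 t17.7 tipz119.8 roll/pit [-3.123  0.009] F push-8.8 rad-1.6 z0.5 q6 1.65 open-0.01
6 rows of [-0.003  0.002  0.05 ] [ 0.5  2.  -0.3]
```

Force is rising, so the nut is home. I push on to about 12 N and hold.

```bash
python3 -m creep '[[0,0,0,0.2,1.6,0,1],[0,0,0,0,0.8,0,1],[0,0,0,0,0.3,0,1]]'; python3 -c "
from h import *
where(4)"; python3 -m creep '[[0,0,0,0,0.3,0,1],[0,0,0,0,0.3,0,1]]'; python3 -c "
from h import *
where(4)"
```

```text
clock: 5.98
eef_pos: [525.1, 113.5, 293.3]
tcp_rot: [-3.117, 0.01, 0.105]
contact_force: [-1.8, 3.6, 0.8]
opening: 0.001
t5.98 yaw0.105 r31.6 t17.4 tipz119.9 roll/pit [-3.117  0.01 ] F push-3.8 rad-1.4 z0.8 q6 1.65 open0.00
clock: 6.15
eef_pos: [525.0, 113.5, 293.3]
tcp_rot: [-3.116, 0.01, 0.107]
contact_force: [-0.9, 3.6, 0.2]
opening: 0.004
t6.15 yaw0.107 r31.6 t17.3 tipz119.9 roll/pit [-3.116  0.01 ] F push-3.7 rad-0.5 z0.2 q6 1.64 open0.00
```

```bash
python3 -m creep '[[0,0,0,0.2,1.5,0,1],[0,0,0,0.2,1.5,0,1]]'; python3 -c "
from h import *
where(4)"; python3 -m creep '[[0,0,0,0.2,1.5,0,1],[0,0,0,0.2,1.5,0,1]]'; python3 -c "
from h import *
where(4)"
```

```text
clock: 6.32
eef_pos: [525.6, 111.6, 293.3]
tcp_rot: [-3.113, 0.01, 0.107]
contact_force: [-3.4, 9.8, 2.0]
opening: 0.001
t6.32 yaw0.107 r31.9 t15.4 tipz119.9 roll/pit [-3.113  0.01 ] F push-10.1 rad-2.3 z2.0 q6 1.64 open0.00
clock: 6.48
eef_pos: [525.9, 110.2, 293.4]
tcp_rot: [-3.109, 0.011, 0.106]
contact_force: [-2.9, 11.7, 0.7]
opening: -0.0
t6.48 yaw0.106 r32.1 t14.0 tipz120.0 roll/pit [-3.109  0.011] F push-12.0 rad-1.7 z0.7 q6 1.63 open-0.00
```

Consistent with home (spring plus about 3 N friction hysteresis). I hold for a moment.

```bash
python3 -m creep '[[0,0,0,0,1,0,1]]'; python3 -c "
from h import *
where(4)"; python3 -m creep '[[0,0,0,0,0.9,0,1]]'; python3 -c "
from h import *
where(4)";python3 -m creep '[[0,0,0,0,0.9,0,1]]'; python3 -c "
from h import *
where(4)"
```

```text
clock: 6.57
eef_pos: [525.9, 110.0, 293.4]
tcp_rot: [-3.106, 0.011, 0.106]
contact_force: [-3.1, 10.3, 0.7]
opening: -0.002
t6.57 yaw0.106 r32.1 t13.8 tipz120.0 roll/pit [-3.106  0.011] F push-10.5 rad-2.0 z0.7 q6 1.63 open-0.00
clock: 6.65
eef_pos: [525.9, 109.9, 293.5]
tcp_rot: [-3.104, 0.011, 0.106]
contact_force: [-2.7, 9.1, 0.4]
opening: 0.003
t6.65 yaw0.106 r32.1 t13.7 tipz120.1 roll/pit [-3.104  0.011] F push-9.3 rad-1.7 z0.4 q6 1.62 open0.00
clock: 6.73
eef_pos: [525.9, 109.6, 293.5]
tcp_rot: [-3.103, 0.011, 0.106]
contact_force: [-1.4, 8.2, 0.0]
opening: -0.002
t6.73 yaw0.106 r32.0 t13.4 tipz120.1 roll/pit [-3.103  0.011] F push-8.4 rad-0.6 z0.0 q6 1.62 open-0.00
```

```bash
python3 -m creep '[[0,0,0,0,1.5,0,1],[0,0,0,0,1.5,0,1]]'; python3 -c "
from h import *
where(4)"; python3 -m creep '[[0,0,0,0,1.4,0,1],[0,0,0,0,1.4,0,1],[0,0,0,0,1.4,0,1]]'; python3 -c "
from h import *
where(4)"
```

```text
clock: 6.9
eef_pos: [526.1, 108.4, 293.5]
tcp_rot: [-3.098, 0.011, 0.105]
contact_force: [-3.5, 12.0, 0.2]
opening: -0.006
t6.90 yaw0.105 r32.0 t12.2 tipz120.1 roll/pit [-3.098  0.011] F push-12.3 rad-2.2 z0.2 q6 1.62 open-0.01
clock: 7.15
eef_pos: [526.2, 107.2, 293.6]
tcp_rot: [-3.09, 0.011, 0.104]
contact_force: [-3.2, 12.1, 0.6]
opening: -0.0
t7.15 yaw0.104 r32.0 t11.0 tipz120.2 roll/pit [-3.09   0.011] F push-12.4 rad-2.0 z0.6 q6 1.61 open-0.00
```

```bash
python3 -m creep '[[0,0,0,0,1.4,0,1],[0,0,0,0,1.4,0,1]]'; python3 - <<'E'
from h import *
where(4)
f=grab_frame("side"); im=cv2.cvtColor(f["color"],cv2.COLOR_RGB2BGR)[120:230,210:350]
cv2.imwrite("pics/s3.png",cv2.resize(im,None,fx=5.5,fy=5.5,interpolation=cv2.INTER_CUBIC))
E
```

```text
clock: 7.32
eef_pos: [526.3, 106.4, 293.6]
tcp_rot: [-3.085, 0.011, 0.103]
contact_force: [-1.8, 12.3, 0.5]
opening: -0.0
t7.32 yaw0.103 r32.1 t10.3 tipz120.2 roll/pit [-3.085  0.011] F push-12.4 rad-0.5 z0.5 q6 1.60 open-0.00
```

View pics/s3.png

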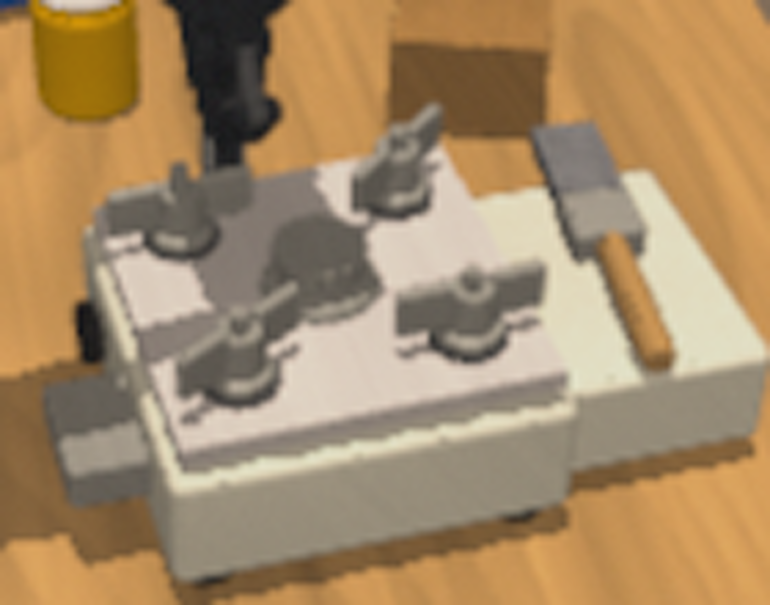

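The picture shows nut4's ears now running from (107,200) to (250,175), near 0.15–0.2 rad, its flange lower and the plate dipping at that corner: about 2.8 rad turned, home, and held above 8 N for about a second. I back off, lift, and rotate the wrist back for nut2.

```bash
python3 -m creep '[[0,0,0,0,-5,0,1],[-0.02,0,0,0,-5,-5,1],[-0.02,0,-0.05,0,-2,-20,1],[-0.01,0,-0.12,0,0,-25,1],[0,0,-0.12,0,0,-15,1],[0,0,-0.12,0,0,0,1],[0,0,-0.12,0,0,0,1],[0,0,-0.12,0,0,0,1],[0,0,-0.12,0,0,0,1],[0,0,-0.12,0,0,0,1]]'; python3 -c "
from h import *
where(2); todo(2,.144+np.pi+.06,24,165)"
```

```text
clock: 8.2
eef_pos: [526.7, 114.8, 362.5]
tcp_rot: [-3.137, 0.006, 1.026]
contact_force: [-0.0, 0.4, -0.3]
opening: -0.001
t8.20 yaw1.026 r61.7 t152.2 tipz189.1 roll/pit [-3.137  0.006] F push-0.3 rad0.4 z-0.3 q6 0.76 open-0.00
20 rows of [-0.    -0.    -0.116] [-11.1  -1.4   1.2]
```

```bash
python3 -m creep '[[0,0,-0.116,-11,-1.4,0.5,1],[0,0,-0.116,-11,-1.4,0.5,1],[0,0,-0.116,-11,-1.4,0.5,1],[0,0,-0.116,-11,-1.4,0.5,1],[0,0,-0.116,-11,-1.4,0.5,1],[0,0,-0.116,-11,-1.4,0.5,1],[0,0,-0.116,-11,-1.4,0.5,1],[0,0,-0.116,-11,-1.4,0.5,1],[0,0,-0.116,-11,-1.4,0.5,1],[0,0,-0.116,-11,-1.4,0.5,1]]'; python3 -c "
from h import *
where(2); todo(2,.144+np.pi+.06,24,165)"
```

```text
clock: 9.03
eef_pos: [513.6, 4.9, 358.4]
tcp_rot: [-3.133, 0.005, 2.254]
contact_force: [0.4, 0.1, -0.3]
opening: -0.0
t9.03 yaw2.254 r87.1 t72.6 tipz185.0 roll/pit [-3.133  0.005] F push0.3 rad-0.2 z-0.3 q6 -0.67 open-0.00
10 rows of [-0.001  0.    -0.109] [-10.5  -1.4   2. ]
```

```bash
python3 -m creep '[[0,0,-0.11,-10.5,-1.4,1.5,1],[0,0,-0.11,-10.5,-1.4,1.5,1],[0,0,-0.11,-10.5,-1.4,1.5,1],[0,0,-0.11,-10.5,-1.4,1.5,1],[0,0,-0.11,-10.5,-1.4,1.5,1],[0,0,-0.11,-10.5,-1.4,1.5,1],[0,0,-0.11,-10.5,-1.4,1.5,1],[0,0,-0.09,-9,-1.4,1.5,1],[0,0,-0.06,-6,-1,1,1],[0,0,0,0,0,0,1]]'; python3 -c "
from h import *
where(2); todo(2,.144+np.pi,22,123)"
```

```text
clock: 9.87
eef_pos: [588.7, -52.7, 345.2]
tcp_rot: [-3.123, -0.003, -3.053]
contact_force: [-0.9, 0.7, -0.1]
opening: -0.003
t9.87 yaw-3.053 r39.2 t32.5 tipz171.8 roll/pit [-3.123e+00 -3.000e-03] F push0.8 rad0.9 z-0.1 q6 -1.73 open-0.00
2 rows of [-0.009 -0.002 -0.028] [-5.4  4.7 24.3]
```

```bash
python3 -m creep '[[-0.009,-0.001,-0.028,-5,4,14,1],[-0.009,-0.001,-0.02,-4,4,15,1],[0,0,0,0,0,14,1],[0,0,0,0,0,5,1],[0,0,0,0,0,0,1]]'; python3 -c "
from h import *
where(2); todo(2,.144+np.pi,14,123,n=4)"
```

```text
clock: 10.28
eef_pos: [596.7, -45.5, 296.2]
tcp_rot: [-3.139, 0.0, -3.012]
contact_force: [0.2, 0.7, 0.3]
opening: -0.001
t10.28 yaw-3.012 r31.7 t24.7 tipz122.8 roll/pit [-3.139  0.   ] F push0.7 rad-0.3 z0.3 q6 -1.78 open-0.00
4 rows of [-0.001  0.    -0.004] [-0.5  2.6 -0. ]
```

```bash
python3 -m creep '[[0,0,-0.01,0,2.5,0,1],[0,0,0,0,2.5,0,1],[0,0,0,0,2,0,1]]'; python3 -c "
from h import *
where(2)"; python3 -m creep '[[0,0,0,0,2,0,1],[0,0,0,0,2,0,1]]'; python3 -c "
from h import *
where(2)"
```

```text
clock: 10.53
eef_pos: [595.4, -38.7, 297.4]
tcp_rot: [-3.139, 0.0, -3.004]
contact_force: [0.6, 0.5, 0.5]
opening: -0.001
t10.53 yaw-3.004 r32.2 t17.5 tipz124.0 roll/pit [-3.139  0.   ] F push0.4 rad-0.6 z0.5 q6 -1.77 open-0.00
clock: 10.7
eef_pos: [594.9, -34.5, 298.6]
tcp_rot: [-3.137, 0.002, -3.004]
contact_force: [-0.9, -3.6, -2.7]
opening: -0.001
t10.70 yaw-3.004 r32.1 t13.3 tipz125.2 roll/pit [-3.137e+00  2.000e-03] F push-3.4 rad1.4 z-2.7 q6 -1.76 open-0.00
```

```bash
python3 -m creep '[[0,0,0.105,1.1,3.5,0.6,1],[0,0,0.105,1.1,3.5,0.6,1],[0,0,0.105,1.1,3.5,0.4,1],[0,0,0.105,1.1,3.5,0.4,1],[0,0,0.105,1.1,3.5,0.4,1],[0,0,0.105,1.1,3.5,0.2,1]]'; python3 -c "
from h import *
where(2)
todo(2,sense()['tcp_rot'][2]-.8,13,121.5,n=8)"
```

```text
clock: 11.2
eef_pos: [588.7, -13.2, 297.6]
tcp_rot: [-3.134, 0.002, 2.625]
contact_force: [-1.1, -1.6, 0.1]
opening: 0.0
t11.20 yaw2.625 r33.3 t14.7 tipz124.2 roll/pit [-3.134e+00  2.000e-03] F push-1.9 rad0.2 z0.1 q6 -1.07 open0.00
8 rows of [-0.001  0.001  0.1  ] [0.8 3.4 0.3]
```

```bash
python3 -m creep '[[-0.002,0,0.1,0.8,3.6,0.5,1],[0,0,0.1,0.8,3.6,0.5,1],[-0.002,0,0.1,0.8,3.6,0.5,1],[0,0,0.1,0.8,3.6,0.3,1],[0,0,0.1,0.8,3.6,0.3,1],[-0.002,0,0.1,0.8,3.6,0,1],[0,0,0.1,0.8,3.6,0,1],[0,0,0.1,0.8,3.6,0,1]]'; python3 -c "
from h import *
where(2)
todo(2,sense()['tcp_rot'][2]-.7,13,121.5,n=7)"
```

```text
clock: 11.87
eef_pos: [601.5, 12.4, 296.4]
tcp_rot: [-3.131, 0.001, 1.783]
contact_force: [-2.0, 1.2, -0.5]
opening: -0.002
t11.87 yaw1.783 r33.5 t16.7 tipz123.0 roll/pit [-3.131e+00  1.000e-03] F push-1.8 rad1.6 z-0.5 q6 -0.19 open-0.00
7 rows of [-0.001  0.001  0.1  ] [0.8 3.7 0.2]
```

```bash
python3 -m creep '[[-0.003,0,0.095,0.6,3.9,0.5,1],[-0.002,0,0.095,0.6,3.9,0.4,1],[-0.003,0,0.095,0.6,3.9,0.2,1],[0,0,0.095,0.7,3.8,0.2,1],[-0.002,0,0.095,0.7,3.8,0.2,1],[0,0,0.095,0.7,3.7,0,1],[0,0,0.095,0.7,3.7,0,1],[0,0,0.095,0.7,3.7,0,1]]'; python3 -c "
from h import *
where(2)
todo(2,sense()['tcp_rot'][2]-.3,13,121.5,n=4)"
```

```text
clock: 12.53
eef_pos: [628.3, 19.2, 295.3]
tcp_rot: [-3.131, 0.004, 0.983]
contact_force: [-1.3, 3.1, -1.1]
opening: 0.002
t12.53 yaw0.983 r31.9 t17.1 tipz121.9 roll/pit [-3.131  0.004] F push-2.8 rad1.9 z-1.1 q6 0.61 open0.00
4 rows of [-0.003  0.001  0.075] [0.5 3.4 0.1]
```

```bash
python3 -m creep '[[-0.003,0,0.06,0.5,3,0,1],[-0.003,0,0.06,0.5,3,0,1],[-0.003,0,0.06,0.5,2.5,0,1],[0,0,0.05,0.5,2,0,1]]'; python3 -c "
from h import *
where(2)"; python3 -m creep '[[0,0,0.05,0.4,2,0,1],[0,0,0.05,0.4,2,0,1]]'; python3 -c "
from h import *
where(2)
todo(2,sense()['tcp_rot'][2]-.3,13,121.5,n=4)"
```

```text
clock: 12.87
eef_pos: [637.0, 17.3, 295.2]
tcp_rot: [-3.135, 0.005, 0.738]
contact_force: [-1.2, 3.3, -2.1]
opening: 0.002
t12.87 yaw0.738 r31.9 t17.2 tipz121.8 roll/pit [-3.135  0.005] F push-3.2 rad1.3 z-2.1 q6 0.86 open0.00
clock: 13.03
eef_pos: [639.8, 16.3, 295.2]
tcp_rot: [-3.133, 0.005, 0.632]
contact_force: [-1.6, 4.4, -2.0]
opening: -0.001
t13.03 yaw0.632 r31.7 t18.0 tipz121.8 roll/pit [-3.133  0.005] F push-4.5 rad1.3 z-2.0 q6 0.96 open-0.00
4 rows of [-0.002  0.002  0.075] [0.6 3.6 0. ]
```

```bash
python3 -m creep '[[0,0,0.05,0.4,2.2,0,1],[0,0,0.05,0.4,2.2,0,1]]'; python3 -c "
from h import *
where(2)"; python3 -m creep '[[0,0,0.05,0.4,2.2,0,1],[0,0,0.05,0.4,2.2,0,1]]'; python3 -c "
from h import *
where(2)"; python3 -m creep '[[0,0,0.05,0.4,2.2,0,1],[0,0,0.05,0.4,2.2,0,1]]'; python3 -c "
from h import *
where(2)"
```

```text
clock: 13.2
eef_pos: [642.7, 14.8, 295.3]
tcp_rot: [-3.132, 0.005, 0.527]
contact_force: [-0.3, 4.0, -1.3]
opening: 0.001
t13.20 yaw0.527 r31.3 t18.4 tipz121.9 roll/pit [-3.132  0.005] F push-3.6 rad1.8 z-1.3 q6 1.06 open0.00
clock: 13.37
eef_pos: [645.4, 12.8, 295.5]
tcp_rot: [-3.13, 0.006, 0.421]
contact_force: [0.8, 4.0, -1.2]
opening: 0.002
t13.37 yaw0.421 r30.9 t18.7 tipz122.1 roll/pit [-3.13   0.006] F push-3.3 rad2.3 z-1.2 q6 1.16 open0.00
clock: 13.53
eef_pos: [647.8, 10.7, 295.7]
tcp_rot: [-3.129, 0.006, 0.316]
contact_force: [0.4, 3.6, -1.7]
opening: 0.002
t13.53 yaw0.316 r30.3 t19.1 tipz122.3 roll/pit [-3.129  0.006] F push-3.3 rad1.5 z-1.7 q6 1.26 open0.00
```

```bash
python3 -m creep '[[-0.002,0,0.03,0.8,2.3,0.3,1],[-0.002,0,0.03,0.8,2.3,0.3,1]]'; python3 -c "
from h import *
where(2)"; python3 -m creep '[[-0.002,0,0.03,0.8,2.2,0.3,1],[0,0,0.03,0.8,2.2,0.2,1]]'; python3 -c "
from h import *
where(2)"; python3 -m creep '[[-0.002,0,0.04,0.8,2.2,0,1],[0,0,0.04,0.8,2.2,0,1]]'; python3 -c "
from h import *
where(2)"
```

```text
clock: 13.7
eef_pos: [650.4, 8.1, 295.3]
tcp_rot: [-3.131, 0.007, 0.251]
contact_force: [-1.6, 2.8, -0.4]
opening: 0.004
t13.70 yaw0.251 r30.9 t17.9 tipz121.9 roll/pit [-3.131  0.007] F push-3.1 rad-0.9 z-0.4 q6 1.32 open0.00
clock: 13.87
eef_pos: [652.5, 5.6, 295.1]
tcp_rot: [-3.131, 0.008, 0.188]
contact_force: [-3.1, 2.6, 1.3]
opening: 0.0
t13.87 yaw0.188 r31.3 t16.9 tipz121.7 roll/pit [-3.131  0.008] F push-3.2 rad-2.6 z1.3 q6 1.38 open0.00
clock: 14.03
eef_pos: [654.3, 3.2, 295.3]
tcp_rot: [-3.131, 0.01, 0.104]
contact_force: [-0.5, 4.2, -1.6]
opening: -0.0
t14.03 yaw0.104 r31.3 t16.9 tipz121.9 roll/pit [-3.131  0.01 ] F push-4.2 rad-0.1 z-1.6 q6 1.46 open-0.00
```

```bash
python3 -m creep '[[-0.002,0,0.05,0.8,2.2,0,1],[0,0,0.05,0.8,2.2,0,1]]'; python3 -c "
from h import *
where(2)"; python3 -m creep '[[-0.002,0,0.05,0.8,2.2,0,1],[0,0,0.05,0.8,2.2,0,1]]'; python3 -c "
from h import *
where(2)"; python3 -m creep '[[-0.002,0,0.05,0.8,2.2,0,1],[0,0,0.05,0.8,2.2,0,1]]'; python3 -c "
from h import *
where(2)"
```

```text
clock: 14.2
eef_pos: [656.1, 0.6, 295.3]
tcp_rot: [-3.132, 0.011, -0.001]
contact_force: [0.2, 3.8, -4.6]
opening: 0.0
t14.20 yaw-0.001 r31.1 t17.6 tipz121.9 roll/pit [-3.132  0.011] F push-3.8 rad0.2 z-4.6 q6 1.56 open0.00
clock: 14.37
eef_pos: [657.6, -2.0, 295.3]
tcp_rot: [-3.132, 0.012, -0.106]
contact_force: [0.7, 6.1, -3.2]
opening: -0.002
t14.37 yaw-0.106 r30.9 t18.2 tipz121.9 roll/pit [-3.132  0.012] F push-6.2 rad0.1 z-3.2 q6 1.66 open-0.00
clock: 14.53
eef_pos: [658.8, -4.3, 295.3]
tcp_rot: [-3.131, 0.013, -0.212]
contact_force: [1.8, 7.3, -3.1]
opening: -0.002
t14.53 yaw-0.212 r30.5 t19.4 tipz121.9 roll/pit [-3.131  0.013] F push-7.5 rad0.2 z-3.1 q6 1.76 open-0.00
```

```bash
python3 -m creep '[[-0.003,0,0,0.8,2,0,1],[-0.003,0,0,0.5,1.8,0,1]]'; python3 -c "
from h import *
where(2)"; python3 -m creep '[[-0.003,0,0,0.3,1.6,0,1]]'; python3 -c "
from h import *
where(2)"; python3 -m creep '[[-0.003,0,0,0.2,1.6,0,1]]'; python3 -c "
from h import *
where(2)"
```

```text
clock: 14.7
eef_pos: [659.2, -5.3, 295.2]
tcp_rot: [-3.132, 0.014, -0.217]
contact_force: [0.8, 9.2, -1.8]
opening: -0.002
t14.70 yaw-0.217 r31.0 t18.6 tipz121.8 roll/pit [-3.132  0.014] F push-9.1 rad-1.2 z-1.8 q6 1.77 open-0.00
clock: 14.78
eef_pos: [659.2, -5.3, 295.2]
tcp_rot: [-3.132, 0.014, -0.217]
contact_force: [1.4, 9.0, -1.7]
opening: -0.003
t14.78 yaw-0.217 r31.0 t18.7 tipz121.8 roll/pit [-3.132  0.014] F push-9.1 rad-0.5 z-1.7 q6 1.77 open-0.00
clock: 14.87
eef_pos: [659.2, -5.3, 295.3]
tcp_rot: [-3.133, 0.015, -0.218]
contact_force: [1.5, 7.9, -3.5]
opening: 0.001
t14.87 yaw-0.218 r30.9 t18.7 tipz121.9 roll/pit [-3.133  0.015] F push-8.1 rad-0.2 z-3.5 q6 1.77 open0.00
```

```bash
python3 -m creep '[[0,0,0,0.2,2.2,0,1],[0,0,0,0.2,2.2,0,1]]'; python3 -c "
from h import *
where(2)"; python3 -m creep '[[-0.001,0,0,0.2,2,0,1],[-0.001,0,0,0.2,2,0,1]]'; python3 -c "
from h import *
where(2)"; python3 -m creep '[[-0.001,0,0,0.2,2,0,1],[-0.001,0,0,0.2,2,0,1]]'; python3 -c "
from h import *
where(2)"
```

```text
clock: 15.03
eef_pos: [658.9, -6.2, 295.4]
tcp_rot: [-3.127, 0.014, -0.218]
contact_force: [1.7, 9.3, -3.4]
opening: -0.004
t15.03 yaw-0.218 r30.9 t17.8 tipz122.0 roll/pit [-3.127  0.014] F push-9.5 rad-0.4 z-3.4 q6 1.76 open-0.00
clock: 15.2
eef_pos: [658.8, -6.8, 295.4]
tcp_rot: [-3.123, 0.014, -0.219]
contact_force: [2.3, 7.6, -3.6]
opening: 0.001
t15.20 yaw-0.219 r30.9 t17.2 tipz122.0 roll/pit [-3.123  0.014] F push-7.9 rad0.6 z-3.6 q6 1.76 open0.00
clock: 15.37
eef_pos: [658.6, -7.4, 295.5]
tcp_rot: [-3.119, 0.014, -0.219]
contact_force: [1.3, 9.1, -2.8]
opening: -0.002
t15.37 yaw-0.219 r30.8 t16.6 tipz122.1 roll/pit [-3.119  0.014] F push-9.2 rad-0.7 z-2.8 q6 1.75 open-0.00
```

```bash
python3 -m creep '[[0,0,0,0.2,2.8,0,1]]'; python3 -c "
from h import *
where(2)"; python3 -m creep '[[0,0,0,0.2,2.8,0,1],[0,0,0,0.2,2.8,0,1]]'; python3 -c "
from h import *
where(2)"; python3 -m creep '[[0,0,0,0.2,2.6,0,1],[0,0,0,0.2,2.6,0,1]]'; python3 -c "
from h import *
where(2)"
```

```text
clock: 15.45
eef_pos: [658.4, -8.3, 295.5]
tcp_rot: [-3.116, 0.014, -0.219]
contact_force: [2.5, 10.5, -3.5]
opening: 0.0
t15.45 yaw-0.219 r30.8 t15.7 tipz122.1 roll/pit [-3.116  0.014] F push-10.8 rad0.1 z-3.5 q6 1.75 open0.00
clock: 15.62
eef_pos: [658.1, -9.8, 295.6]
tcp_rot: [-3.109, 0.013, -0.22]
contact_force: [2.4, 11.5, -4.5]
opening: 0.0
t15.62 yaw-0.220 r30.8 t14.1 tipz122.2 roll/pit [-3.109  0.013] F push-11.8 rad-0.2 z-4.5 q6 1.74 open0.00
clock: 15.78
eef_pos: [657.8, -10.9, 295.6]
tcp_rot: [-3.101, 0.013, -0.221]
contact_force: [2.0, 11.4, -3.4]
opening: 0.004
t15.78 yaw-0.221 r30.8 t13.0 tipz122.2 roll/pit [-3.101  0.013] F push-11.6 rad-0.6 z-3.4 q6 1.73 open0.00
```

```bash
python3 -m creep '[[0,0,0,0.2,2.6,0,1],[0,0,0,0.2,2.6,0,1],[0,0,0,0.2,2.6,0,1]]'; python3 - <<'E'
from h import *
where(2)
f=grab_frame("side"); im=cv2.cvtColor(f["color"],cv2.COLOR_RGB2BGR)[120:230,210:350]
cv2.imwrite("pics/s4.png",cv2.resize(im,None,fx=5.5,fy=5.5,interpolation=cv2.INTER_CUBIC))
E
```

```text
clock: 16.03
eef_pos: [657.4, -12.6, 295.7]
tcp_rot: [-3.09, 0.013, -0.222]
contact_force: [2.6, 11.5, -3.4]
opening: -0.001
t16.03 yaw-0.222 r30.7 t11.3 tipz122.3 roll/pit [-3.09   0.013] F push-11.8 rad0.0 z-3.4 q6 1.72 open-0.00
```

View pics/s4.png

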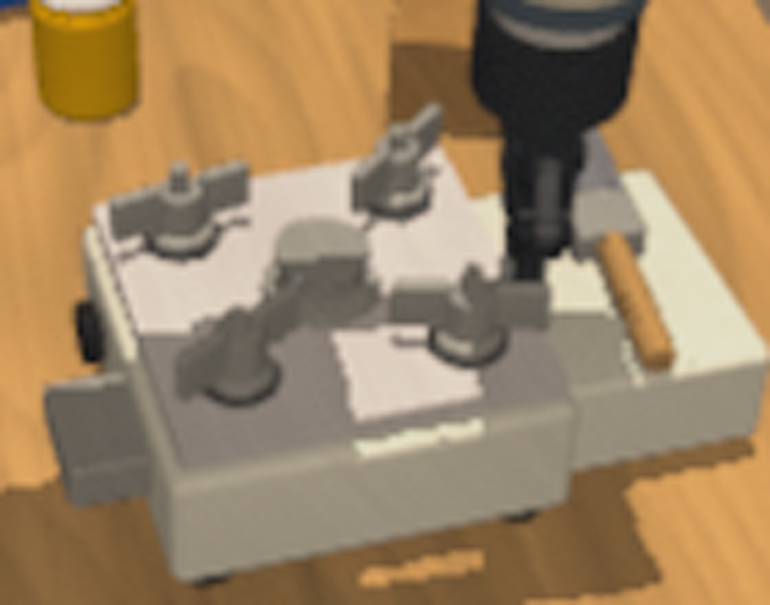

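Picture: nut2's ears now run (390,300)–(548,305), past half a turn, flange down on the plate, which lies low along the right side; held still at about 11.7 N. Back off, lift, unwind the wrist for nut1.

```bash
python3 -m creep '[[0,0,0,0,-5,0,1],[-0.02,0,0,0,-5,-5,1],[-0.02,0,-0.05,0,-2,-20,1],[-0.01,0,-0.12,0,0,-25,1],[0,-0.01,-0.12,0,0,-15,1],[0,0,-0.12,0,0,0,1],[0,0,-0.12,0,0,0,1],[0,0,-0.12,0,0,0,1],[0,0,-0.12,0,0,0,1],[0,0,-0.12,0,0,0,1]]'; python3 -m creep '[[0,0,-0.12,0,0,0,1],[0,0,-0.12,0,0,0,1],[0,0,-0.12,0,0,0,1],[0,0,-0.12,0,0,0,1],[0,0,-0.12,0,0,0,1]]';python3 -c "
from h import *
where(1); todo(1,.705+np.pi,24,172)"
```

```text
clock: 16.92
eef_pos: [660.9, 2.6, 368.5]
tcp_rot: [-3.129, 0.011, 0.699]
contact_force: [0.7, 0.5, 1.1]
opening: 0.0
clock: 17.33
eef_pos: [661.0, 4.1, 371.1]
tcp_rot: [-3.128, 0.001, 1.324]
contact_force: [0.4, 0.5, 0.0]
opening: 0.004
t17.33 yaw1.324 r-84.4 t-68.5 tipz197.7 roll/pit [-3.128e+00  1.000e-03] F push0.3 rad0.6 z0.0 q6 0.25 open0.00
22 rows of [-0.    -0.001 -0.115] [4.7 1.2 1.2]
```

```bash
python3 -m creep '[[0,0,-0.115,4.7,1.2,1.2,1],[0,0,-0.115,4.7,1.2,1.2,1],[0,0,-0.115,4.7,1.2,1.2,1],[0,0,-0.115,4.7,1.2,1.2,1],[0,0,-0.115,4.7,1.2,1.2,1],[0,0,-0.115,4.7,1.2,1.2,1],[0,0,-0.115,4.7,1.2,1.2,1],[0,0,-0.115,4.7,1.2,1.2,1],[0,0,-0.115,4.7,1.2,1.2,1],[0,0,-0.115,4.7,1.2,1.2,1]]'; python3 -c "
from h import *
where(1); todo(1,.705+np.pi,24,172)"
```

```text
clock: 18.17
eef_pos: [659.2, 53.7, 363.5]
tcp_rot: [-3.139, -0.006, 2.533]
contact_force: [0.2, -1.2, 0.4]
opening: -0.003
t18.17 yaw2.533 r-64.2 t15.0 tipz190.1 roll/pit [-3.139 -0.006] F push-0.9 rad-0.9 z0.4 q6 -0.88 open-0.00
11 rows of [ 0.    -0.001 -0.119] [5.  1.1 1.7]
```

```bash
python3 -m creep '[[0,0,-0.118,5,1.1,1.2,1],[0,0,-0.118,5,1.1,1.2,1],[0,0,-0.118,5,1.1,1.2,1],[0,0,-0.118,5,1.1,1.2,1],[0,0,-0.118,5,1.1,1.2,1],[0,0,-0.118,5,1.1,1.2,1],[0,0,-0.118,5,1.1,1.2,1],[0,0,-0.11,5,1.1,1.2,1],[0,0,-0.08,4,1,1,1],[0,0,-0.04,0,0,0,1]]'; python3 -c "
from h import *
where(1); todo(1,.705+np.pi,23,123)"
```

```text
clock: 19.0
eef_pos: [616.3, 72.9, 356.7]
tcp_rot: [3.14, -0.0, -2.632]
contact_force: [0.5, 0.2, 0.1]
opening: -0.003
t19.00 yaw-2.632 r13.5 t26.6 tipz183.3 roll/pit [ 3.14 -0.  ] F push-0.0 rad-0.5 z0.1 q6 -1.97 open-0.00
2 rows of [ 0.001  0.    -0.098] [ 5.8 -0.6 30.2]
```

```bash
python3 -m creep '[[0,0,-0.1,7,-1,8,1],[0,0,-0.09,5,-0.5,10,1],[0,0,0,2,0,12,1]]';  python3 -c "
from h import *
where(1); todo(1,.705+np.pi,23,123)"
```

```text
clock: 19.25
eef_pos: [606.1, 65.1, 330.0]
tcp_rot: [-3.139, 0.006, -2.431]
contact_force: [0.3, 0.2, 0.5]
opening: 0.002
t19.25 yaw-2.431 r31.4 t22.6 tipz156.6 roll/pit [-3.139  0.006] F push-0.1 rad-0.4 z0.5 q6 -2.18 open0.00
1 rows of [-0.003  0.006  0.006] [-1.  -0.1 33.6]
```

```bash
python3 -m creep '[[0,0,0,-0.5,-0.5,12,1],[0,0,0,0,0,12,1],[0,0,0,0,0,5,1],[0,0,0,0,0,0,1]]';  python3 -c "
from h import *
where(1)"; python3 -m creep '[[0,0,0,0,2,0.3,1],[0,0,0,0,2,0.3,1],[0,0,0,0,2,0,1]]';  python3 -c "
from h import *
where(1)"
```

```text
clock: 19.58
eef_pos: [606.3, 65.4, 296.2]
tcp_rot: [-3.14, 0.004, -2.44]
contact_force: [-0.5, -0.9, -0.2]
opening: 0.002
t19.58 yaw-2.440 r30.8 t22.8 tipz122.8 roll/pit [-3.14   0.004] F push-0.3 rad1.0 z-0.2 q6 -2.17 open0.00
clock: 19.83
eef_pos: [602.8, 70.3, 294.9]
tcp_rot: [-3.141, 0.003, -2.443]
contact_force: [0.1, -3.0, -0.4]
opening: 0.001
t19.83 yaw-2.443 r30.2 t16.9 tipz121.5 roll/pit [-3.141e+00  3.000e-03] F push-2.3 rad1.9 z-0.4 q6 -2.16 open0.00
```

```bash
python3 -m creep '[[0,0,0.06,1.2,3.2,0,1],[0,0,0.09,1.3,3.5,0,1],[0,0,0.1,1.2,3.6,0.2,1],[0,0,0.1,1.2,3.6,0.2,1],[0,0,0.1,1.2,3.6,0.2,1],[0,0,0.1,1.2,3.6,0,1],[0,0,0.1,1.2,3.6,0,1]]'; python3 -c "
from h import *
where(1)
todo(1,sense()['tcp_rot'][2]-.8,13.5,121.5,n=8)"
```

```text
clock: 20.42
eef_pos: [584.6, 87.7, 296.2]
tcp_rot: [-3.137, 0.006, -3.119]
contact_force: [-0.1, -3.3, -2.1]
opening: -0.002
t20.42 yaw-3.119 r30.9 t14.3 tipz122.8 roll/pit [-3.137  0.006] F push-3.3 rad0.2 z-2.1 q6 -1.44 open-0.00
8 rows of [-0.     0.001  0.1  ] [1.1 3.2 0.1]
```

```bash
python3 -m creep '[[0,0,0.1,1.1,3.5,0.5,1],[-0.002,0,0.1,1.1,3.5,0.5,1],[0,0,0.1,1.1,3.5,0.5,1],[-0.002,0,0.1,1.1,3.5,0.3,1],[0,0,0.1,1.1,3.5,0.3,1],[-0.002,0,0.1,1.1,3.5,0.2,1],[0,0,0.1,1.1,3.5,0,1],[0,0,0.1,1.1,3.5,0,1]]'; python3 -c "
from h import *
where(1)
todo(1,sense()['tcp_rot'][2]-.8,13.5,121.5,n=8)"
```

```text
clock: 21.08
eef_pos: [581.7, 116.0, 295.5]
tcp_rot: [-3.14, 0.005, 2.322]
contact_force: [-2.4, -1.5, -1.4]
opening: 0.004
t21.08 yaw2.322 r32.5 t15.3 tipz122.1 roll/pit [-3.14   0.005] F push-2.7 rad0.5 z-1.4 q6 -0.55 open0.00
8 rows of [0.    0.001 0.1  ] [1.  3.4 0.1]
```

```bash
python3 -m creep '[[0,0,0.1,0.9,3.6,0.2,1],[-0.002,0,0.1,0.9,3.6,0.2,1],[0,0,0.1,0.9,3.6,0.2,1],[-0.002,0,0.1,0.9,3.6,0,1],[0,0,0.1,0.9,3.6,0,1],[-0.002,0,0.1,0.9,3.6,0,1],[0,0,0.08,0.8,3,0,1]]'; python3 -c "
from h import *
where(1)
todo(1,sense()['tcp_rot'][2]-.4,13.5,121.5,n=6)"
```

```text
clock: 21.67
eef_pos: [596.4, 134.3, 295.3]
tcp_rot: [-3.137, 0.003, 1.604]
contact_force: [-2.0, 1.0, -1.8]
opening: 0.0
t21.67 yaw1.604 r32.2 t17.6 tipz121.9 roll/pit [-3.137e+00  3.000e-03] F push-2.0 rad1.1 z-1.8 q6 0.19 open0.00
6 rows of [-0.001  0.001  0.067] [0.6 2.8 0.1]
```

```bash
python3 -m creep '[[-0.002,0,0.06,0.6,3,0,1],[-0.002,0,0.06,0.6,3,0,1],[0,0,0.06,0.6,3,0,1],[0,0,0.05,0.6,2.2,0,1]]'; python3 -c "
from h import *
where(1)"; python3 -m creep '[[0,0,0.05,0.6,2.3,0,1],[0,0,0.05,0.6,2.3,0,1]]'; python3 -c "
from h import *
where(1)"; python3 -m creep '[[0,0,0.05,0.6,2.3,0,1],[0,0,0.05,0.6,2.3,0,1]]'; python3 -c "
from h import *
where(1)"
```

```text
clock: 22.0
eef_pos: [605.7, 137.9, 295.5]
tcp_rot: [-3.137, 0.003, 1.359]
contact_force: [-2.4, 0.0, -1.0]
opening: -0.0
t22.00 yaw1.359 r32.4 t16.6 tipz122.1 roll/pit [-3.137e+00  3.000e-03] F push-2.4 rad-0.5 z-1.0 q6 0.43 open-0.00
clock: 22.17
eef_pos: [609.4, 138.8, 295.5]
tcp_rot: [-3.134, 0.004, 1.253]
contact_force: [-2.6, 1.1, -0.7]
opening: 0.003
t22.17 yaw1.253 r32.5 t16.6 tipz122.1 roll/pit [-3.134  0.004] F push-2.8 rad0.2 z-0.7 q6 0.54 open0.00
clock: 22.33
eef_pos: [613.3, 139.3, 295.6]
tcp_rot: [-3.132, 0.005, 1.147]
contact_force: [-2.9, 1.3, -2.4]
opening: -0.002
t22.33 yaw1.147 r32.6 t16.7 tipz122.2 roll/pit [-3.132  0.005] F push-3.2 rad0.1 z-2.4 q6 0.64 open-0.00
```

Ear near 1.25; continuing in two-row steps.

```bash
python3 -m creep '[[-0.003,0,0.05,0.5,2.2,0,1],[-0.003,0,0.05,0.5,2.2,0,1]]'; python3 -c "
from h import *
where(1)"; python3 -m creep '[[-0.003,0,0.05,0.5,2.2,0,1],[0,0,0.05,0.5,2.2,0,1]]'; python3 -c "
from h import *
where(1)"; python3 -m creep '[[-0.002,0,0.05,0.5,2.2,0,1],[0,0,0.05,0.5,2.2,0,1]]'; python3 -c "
from h import *
where(1)"
```

```text
clock: 22.5
eef_pos: [616.9, 139.3, 295.9]
tcp_rot: [-3.136, 0.006, 1.042]
contact_force: [-1.6, 2.0, -1.4]
opening: -0.001
t22.50 yaw1.042 r32.5 t16.9 tipz122.5 roll/pit [-3.136  0.006] F push-2.4 rad0.9 z-1.4 q6 0.75 open-0.00
clock: 22.67
eef_pos: [620.4, 138.9, 296.1]
tcp_rot: [-3.138, 0.006, 0.936]
contact_force: [-1.8, 1.6, -2.0]
opening: -0.002
t22.67 yaw0.936 r32.3 t17.2 tipz122.7 roll/pit [-3.138  0.006] F push-2.4 rad0.3 z-2.0 q6 0.85 open-0.00
clock: 22.83
eef_pos: [623.7, 138.1, 296.4]
tcp_rot: [-3.139, 0.006, 0.83]
contact_force: [-1.4, 2.6, -2.3]
opening: -0.004
t22.83 yaw0.830 r32.0 t17.5 tipz123.0 roll/pit [-3.139  0.006] F push-2.8 rad1.0 z-2.3 q6 0.96 open-0.00
```

```bash
python3 -m creep '[[-0.002,0,0.05,0.5,2.2,0,1],[0,0,0.05,0.5,2.2,0,1]]'; python3 -c "
from h import *
where(1)"
```

```text
clock: 23.0
eef_pos: [627.0, 137.0, 296.8]
tcp_rot: [-3.139, 0.006, 0.725]
contact_force: [-1.1, 2.4, -1.3]
opening: -0.0
t23.00 yaw0.725 r31.7 t17.8 tipz123.4 roll/pit [-3.139  0.006] F push-2.5 rad0.7 z-1.3 q6 1.06 open-0.00
```

```bash
python3 -m creep '[[0,0,0.04,0.7,2.3,0.8,1],[0,0,0.04,0.7,2.3,0.8,1]]'; python3 -c "
from h import *
where(1)"; python3 -m creep '[[0,0,0.05,0.7,2.2,0.6,1],[0,0,0.04,0.7,2.2,0.6,1]]'; python3 -c "
from h import *
where(1)"; python3 -m creep '[[0,0,0.04,0.7,2.2,0.4,1],[0,0,0.04,0.7,2.2,0.4,1]]'; python3 -c "
from h import *
where(1)"
```

```text
clock: 23.17
eef_pos: [630.6, 135.6, 296.1]
tcp_rot: [-3.138, 0.006, 0.639]
contact_force: [-3.1, 2.3, 3.7]
opening: 0.002
t23.17 yaw0.639 r32.0 t17.2 tipz122.7 roll/pit [-3.138  0.006] F push-3.7 rad-1.1 z3.7 q6 1.14 open0.00
clock: 23.33
eef_pos: [633.4, 134.3, 296.1]
tcp_rot: [-3.136, 0.006, 0.544]
contact_force: [-5.7, 5.6, 2.5]
opening: 0.003
t23.33 yaw0.544 r32.0 t17.6 tipz122.7 roll/pit [-3.136  0.006] F push-7.8 rad-1.9 z2.5 q6 1.23 open0.00
clock: 23.5
eef_pos: [635.5, 133.3, 296.2]
tcp_rot: [-3.132, 0.008, 0.458]
contact_force: [-5.7, 7.0, 1.6]
opening: 0.003
t23.50 yaw0.458 r31.8 t18.4 tipz122.8 roll/pit [-3.132  0.008] F push-8.7 rad-2.0 z1.6 q6 1.31 open0.00
```

```bash
python3 -m creep '[[0,0,0.05,0.7,2.2,0.3,1],[0,0,0.04,0.7,2.2,0.3,1]]'; python3 -c "
from h import *
where(1)"
```

```text
clock: 23.67
eef_pos: [637.3, 132.7, 296.5]
tcp_rot: [-3.127, 0.01, 0.363]
contact_force: [-3.0, 9.2, 0.5]
opening: 0.002
t23.67 yaw0.363 r31.4 t20.2 tipz123.1 roll/pit [-3.127  0.01 ] F push-9.6 rad0.4 z0.5 q6 1.40 open0.00
```

Firm now. I stop rotating, push to about 12 N and hold.

```bash
python3 -m creep '[[0,0,0,0.4,2.6,0.2,1],[0,0,0,0.3,2.6,0,1]]'; python3 -c "
from h import *
where(1)"; python3 -m creep '[[0,0,0,0.2,2.6,0,1],[0,0,0,0.2,2.6,0,1]]'; python3 -c "
from h import *
where(1)"; python3 -m creep '[[0,0,0,0.2,2.5,0,1],[0,0,0,0.2,2.5,0,1],[0,0,0,0.2,2.5,0,1]]'; python3 -c "
from h import *
where(1)"
```

```text
clock: 23.83
eef_pos: [638.1, 131.3, 296.7]
tcp_rot: [-3.12, 0.011, 0.359]
contact_force: [-4.4, 9.4, -0.7]
opening: -0.003
t23.83 yaw0.359 r31.6 t18.7 tipz123.3 roll/pit [-3.12   0.011] F push-10.4 rad-0.8 z-0.7 q6 1.40 open-0.00
clock: 24.0
eef_pos: [638.7, 130.1, 297.0]
tcp_rot: [-3.113, 0.012, 0.358]
contact_force: [-3.5, 10.0, -1.8]
opening: 0.004
t24.00 yaw0.358 r31.7 t17.4 tipz123.6 roll/pit [-3.113  0.012] F push-10.6 rad0.2 z-1.8 q6 1.39 open0.00
clock: 24.25
eef_pos: [639.5, 128.7, 297.1]
tcp_rot: [-3.103, 0.014, 0.357]
contact_force: [-4.1, 9.1, -1.3]
opening: -0.001
t24.25 yaw0.357 r31.9 t15.8 tipz123.7 roll/pit [-3.103  0.014] F push-9.9 rad-0.6 z-1.3 q6 1.38 open-0.00
```

```bash
python3 -m creep '[[0,0,0,0.2,3.2,0.3,1],[0,0,0,0.2,3.2,0.3,1]]'; python3 -c "
from h import *
where(1)"; python3 -m creep '[[0,0,0,0.2,3,0,1],[0,0,0,0.2,3,0,1],[0,0,0,0.2,3,0,1]]'; python3 - <<'E'
from h import *
where(1)
f=grab_frame("side"); im=cv2.cvtColor(f["color"],cv2.COLOR_RGB2BGR)[120:230,210:350]
cv2.imwrite("pics/s5.png",cv2.resize(im,None,fx=5.5,fy=5.5,interpolation=cv2.INTER_CUBIC))
E
```

```text
clock: 24.42
eef_pos: [640.6, 126.8, 296.8]
tcp_rot: [-3.095, 0.014, 0.356]
contact_force: [-4.0, 11.0, 0.3]
opening: 0.002
t24.42 yaw0.356 r32.3 t13.7 tipz123.4 roll/pit [-3.095  0.014] F push-11.7 rad0.0 z0.3 q6 1.37 open0.00
clock: 24.67
eef_pos: [641.7, 124.8, 297.1]
tcp_rot: [-3.083, 0.016, 0.355]
contact_force: [-3.9, 11.4, -0.6]
opening: 0.001
t24.67 yaw0.355 r32.6 t11.4 tipz123.7 roll/pit [-3.083  0.016] F push-12.0 rad0.3 z-0.6 q6 1.36 open0.00
```

View pics/s5.png

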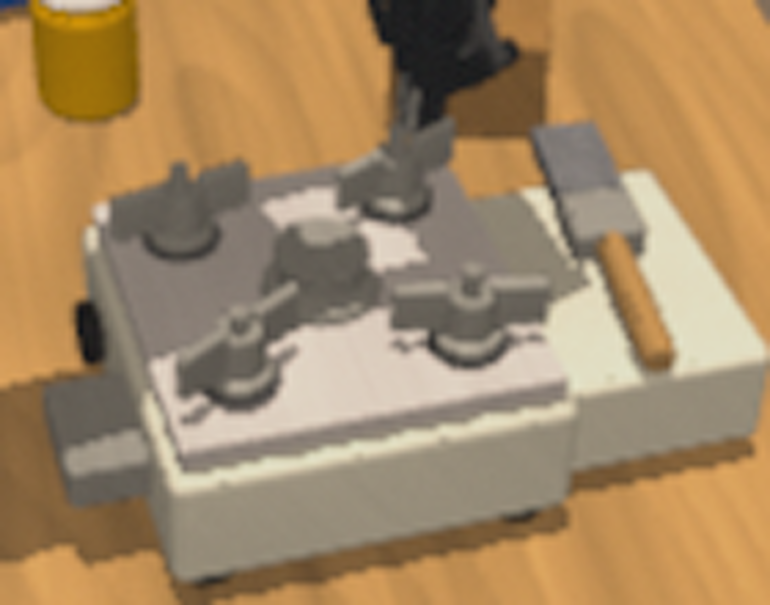

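Nut1 is home too: its stud now stands proud at (405,100), ears (340,190)–(450,135), held still at about 12 N. Nut3 is still up. On to nut3.

```bash
python3 -m creep '[[0,0,0,0,-5,0,1],[-0.02,0,0,0,-5,-5,1],[-0.02,0,-0.05,0,-2,-20,1],[-0.02,-0.01,-0.12,0,0,-25,1],[0,-0.01,-0.12,0,0,-15,1],[0,0,-0.12,0,0,0,1],[0,0,-0.12,0,0,0,1],[0,0,-0.12,0,0,0,1],[0,0,-0.12,0,0,0,1],[0,0,-0.12,0,0,0,1]]'; python3 -c "
from h import *
where(3); todo(3,.568+np.pi,27,172)"
```

```text
clock: 25.55
eef_pos: [637.4, 139.8, 371.1]
tcp_rot: [-3.121, 0.022, 1.275]
contact_force: [-0.1, -0.3, 0.7]
opening: -0.003
t25.55 yaw1.275 r197.8 t-77.9 tipz197.7 roll/pit [-3.121  0.022] F push-0.0 rad-0.3 z0.7 q6 0.52 open-0.00
21 rows of [-0.002 -0.001 -0.116] [ -1.5 -15.3   1.5]
```

```bash
python3 -m creep '[[-0.002,0,-0.116,-1.5,-15.3,1,1],[-0.002,0,-0.116,-1.5,-15.3,1,1],[-0.002,0,-0.116,-1.5,-15.3,1,1],[-0.002,0,-0.116,-1.5,-15.3,1,1],[-0.002,0,-0.116,-1.5,-15.3,1,1],[-0.002,0,-0.116,-1.5,-15.3,1,1],[-0.002,0,-0.116,-1.5,-15.3,1,1],[-0.002,0,-0.116,-1.5,-15.3,1,1],[-0.002,0,-0.116,-1.5,-15.3,1,1],[-0.002,0,-0.116,-1.5,-15.3,1,1]]'; python3 -c "
from h import *
where(3); todo(3,.568+np.pi,27,172)"
```

```text
clock: 26.38
eef_pos: [497.0, 92.5, 369.1]
tcp_rot: [-3.141, 0.007, 2.496]
contact_force: [-0.1, -0.5, 0.8]
opening: 0.001
t26.38 yaw2.496 r78.4 t-90.2 tipz195.7 roll/pit [-3.141  0.007] F push-0.4 rad-0.2 z0.8 q6 -0.74 open0.00
11 rows of [-0.    0.   -0.11] [ -1.2 -15.2   2.2]
```

```bash
python3 -m creep '[[0,0,-0.11,-1.2,-15.2,1.5,1],[0,0,-0.11,-1.2,-15.2,1.5,1],[0,0,-0.11,-1.2,-15.2,1.5,1],[0,0,-0.11,-1.2,-15.2,1.5,1],[0,0,-0.11,-1.2,-15.2,1.5,1],[0,0,-0.11,-1.2,-15.2,1.5,1],[0,0,-0.11,-1.2,-15,1.5,1],[0,0,-0.1,-1.2,-12,1.5,1],[0,0,-0.08,0,-8,1.5,1],[0,0,0,0,0,0,1]]'; python3 -c "
from h import *
where(3); todo(3,.568+np.pi,24,123)"
```

```text
clock: 27.22
eef_pos: [475.7, -33.0, 362.0]
tcp_rot: [-3.132, 0.014, -2.783]
contact_force: [-0.2, -1.0, 0.4]
opening: -0.003
t27.22 yaw-2.783 r29.9 t-4.5 tipz188.6 roll/pit [-3.132  0.014] F push-0.9 rad0.5 z0.4 q6 -2.00 open-0.00
2 rows of [-0.005  0.007 -0.105] [ -1.5 -17.   32.9]
```

```bash
python3 -m creep '[[-0.005,0.007,-0.1,-1.5,-17,8,1],[-0.004,0.007,-0.1,-1.5,-14,8,1],[0,0,-0.01,0,-2,8,1],[0,0,0,0,0,0,1]]'; python3 -c "
from h import *
where(3); todo(3,.568+np.pi,24,123,n=2)"
```

```text
clock: 27.55
eef_pos: [492.4, -61.7, 339.6]
tcp_rot: [-3.138, 0.003, -2.579]
contact_force: [-0.6, 0.0, -1.0]
opening: 0.001
t27.55 yaw-2.579 r29.6 t22.7 tipz166.2 roll/pit [-3.138e+00  3.000e-03] F push0.4 rad0.5 z-1.0 q6 -2.26 open0.00
2 rows of [-0.002  0.001 -0.003] [ 0.2 -0.7 21.6]
```

```bash
python3 -m creep '[[0,0,0,0.5,-1,14,1],[0,0,0,0.5,0,14,1],[0,0,0,0,0,10,1],[0,0,0,0,0,3,1],[0,0,0,0,0,0,1]]'; python3 -c "
from h import *
where(3)"; python3 -m creep '[[0,0,0,0.5,2,0.3,1],[0,0,0,0.3,2,0.3,1],[0,0,0,0,2,0,1]]'; python3 -c "
from h import *
where(3)"
```

```text
clock: 27.97
eef_pos: [491.5, -59.8, 298.4]
tcp_rot: [-3.138, 0.005, -2.598]
contact_force: [0.6, 1.0, 0.7]
opening: -0.005
t27.97 yaw-2.598 r28.9 t21.2 tipz125.0 roll/pit [-3.138  0.005] F push0.6 rad-1.0 z0.7 q6 -2.24 open-0.00
clock: 28.22
eef_pos: [487.8, -54.5, 298.9]
tcp_rot: [-3.137, 0.005, -2.6]
contact_force: [0.5, -4.5, -2.5]
opening: -0.0
t28.22 yaw-2.600 r29.3 t14.8 tipz125.5 roll/pit [-3.137  0.005] F push-4.1 rad1.9 z-2.5 q6 -2.23 open-0.00
```

```bash
python3 -m creep '[[0,0,0.08,1.5,3.2,1,1],[0,0,0.1,1.5,3.6,1,1],[0,0,0.1,1.3,3.6,1,1],[0,0,0.1,1.2,3.6,0.8,1],[0,0,0.1,1.2,3.6,0.5,1],[0,0,0.1,1.2,3.6,0.5,1],[0,0,0.1,1.2,3.6,0.3,1]]'; python3 -c "
from h import *
where(3)
todo(3,sense()['tcp_rot'][2]-.8,13.5,121.5,n=8)"
```

```text
clock: 28.8
eef_pos: [472.5, -33.7, 297.5]
tcp_rot: [-3.137, 0.013, 2.975]
contact_force: [0.1, -3.9, -2.7]
opening: -0.006
t28.80 yaw2.975 r31.2 t12.4 tipz124.1 roll/pit [-3.137  0.013] F push-3.9 rad-0.8 z-2.7 q6 -1.47 open-0.01
8 rows of [0.    0.002 0.1  ] [1.  3.  0.3]
```

```bash
python3 -m creep '[[0,0.002,0.105,1.1,3.5,0.8,1],[0,0.002,0.105,1.1,3.5,0.8,1],[0,0.002,0.105,1.1,3.5,0.8,1],[0,0,0.105,1.1,3.5,0.6,1],[0,0,0.105,1.1,3.5,0.4,1],[0,0,0.105,1.1,3.5,0.3,1],[0,0,0.105,1.1,3.5,0.2,1],[0,0,0.105,1.1,3.5,0.2,1]]'; python3 -c "
from h import *
where(3)
todo(3,sense()['tcp_rot'][2]-.8,13.5,121.5,n=8)"
```

```text
clock: 29.47
eef_pos: [476.6, -5.5, 296.5]
tcp_rot: [-3.141, 0.01, 2.089]
contact_force: [-2.7, -2.9, -2.2]
opening: -0.001
t29.47 yaw2.089 r32.7 t14.4 tipz123.1 roll/pit [-3.141  0.01 ] F push-3.8 rad-1.1 z-2.2 q6 -0.52 open-0.00
8 rows of [0.    0.001 0.1  ] [0.9 3.3 0.2]
```

```bash
python3 -m creep '[[0,0.002,0.1,0.9,3.6,0.5,1],[0,0.002,0.1,0.9,3.6,0.5,1],[0,0.002,0.1,0.9,3.6,0.4,1],[0,0,0.1,0.9,3.6,0.4,1],[0,0,0.09,0.8,3.2,0.3,1],[0,0,0.08,0.7,2.8,0.3,1]]'; python3 -c "
from h import *
where(3)
todo(3,sense()['tcp_rot'][2]-.4,13.5,121.5,n=6)"
```

```text
clock: 29.97
eef_pos: [491.7, 6.7, 295.6]
tcp_rot: [-3.137, 0.003, 1.485]
contact_force: [-2.5, 1.8, 0.6]
opening: 0.003
t29.97 yaw1.485 r32.1 t16.4 tipz122.2 roll/pit [-3.137e+00  3.000e-03] F push-2.6 rad1.6 z0.6 q6 0.10 open0.00
6 rows of [-0.001  0.001  0.067] [0.6 2.6 0.1]
```

Ear about 1.58 (2.13 turned); slow steps from here.

```bash
python3 -m creep '[[-0.002,0,0.06,0.6,3,0.2,1],[-0.002,0,0.06,0.6,3,0.2,1],[0,0,0.06,0.6,3,0.2,1],[0,0,0.05,0.6,2.2,0.2,1]]'; python3 -c "
from h import *
where(3)"; python3 -m creep '[[0,0,0.05,0.6,2.3,0.2,1],[0,0,0.05,0.6,2.3,0.2,1]]'; python3 -c "
from h import *
where(3)"; python3 -m creep '[[0,0,0.05,0.6,2.3,0.2,1],[0,0,0.05,0.6,2.3,0.2,1]]'; python3 -c "
from h import *
where(3)"
```

```text
clock: 30.3
eef_pos: [501.1, 9.2, 295.5]
tcp_rot: [-3.136, 0.002, 1.239]
contact_force: [-1.8, 1.7, -1.0]
opening: 0.002
t30.30 yaw1.239 r32.6 t15.7 tipz122.1 roll/pit [-3.136e+00  2.000e-03] F push-2.3 rad1.0 z-1.0 q6 0.35 open0.00
clock: 30.47
eef_pos: [504.8, 9.6, 295.3]
tcp_rot: [-3.133, 0.002, 1.133]
contact_force: [-2.3, 2.0, -1.1]
opening: -0.004
t30.47 yaw1.133 r32.7 t15.9 tipz121.9 roll/pit [-3.133e+00  2.000e-03] F push-2.9 rad0.9 z-1.1 q6 0.45 open-0.00
clock: 30.63
eef_pos: [508.6, 9.6, 295.3]
tcp_rot: [-3.131, 0.003, 1.026]
contact_force: [-1.2, 2.8, -0.9]
opening: 0.002
t30.63 yaw1.026 r32.8 t16.0 tipz121.9 roll/pit [-3.131e+00  3.000e-03] F push-2.4 rad1.8 z-0.9 q6 0.56 open0.00
```

```bash
python3 -m creep '[[-0.002,0,0.05,0.6,2.2,0.2,1],[-0.002,0,0.05,0.6,2.2,0.2,1]]'; python3 -c "
from h import *
where(3)"
```

```text
clock: 30.8
eef_pos: [512.3, 9.2, 295.3]
tcp_rot: [-3.133, 0.003, 0.92]
contact_force: [-2.0, 2.6, -1.1]
opening: -0.002
t30.80 yaw0.920 r32.8 t16.2 tipz121.9 roll/pit [-3.133e+00  3.000e-03] F push-3.2 rad0.8 z-1.1 q6 0.66 open-0.00
```

```bash
python3 -m creep '[[-0.003,0,0.05,0.6,2.2,0.1,1],[-0.002,0,0.05,0.6,2.2,0.1,1]]'; python3 -c "
from h import *
where(3)"; python3 -m creep '[[-0.002,0,0.05,0.6,2.2,0.1,1],[0,0,0.05,0.6,2.2,0.1,1]]'; python3 -c "
from h import *
where(3)"
```

```text
clock: 30.97
eef_pos: [515.7, 8.4, 295.4]
tcp_rot: [-3.136, 0.004, 0.813]
contact_force: [-0.8, 2.8, -2.7]
opening: 0.0
t30.97 yaw0.813 r32.6 t16.6 tipz122.0 roll/pit [-3.136  0.004] F push-2.5 rad1.5 z-2.7 q6 0.77 open0.00
clock: 31.13
eef_pos: [519.0, 7.2, 295.6]
tcp_rot: [-3.137, 0.004, 0.707]
contact_force: [-1.5, 2.6, -0.8]
opening: 0.003
t31.13 yaw0.707 r32.4 t16.9 tipz122.2 roll/pit [-3.137  0.004] F push-2.9 rad0.6 z-0.8 q6 0.87 open0.00
```

```bash
python3 -m creep '[[-0.002,0,0.05,0.6,2.2,0.1,1],[-0.002,0,0.05,0.6,2.2,0.1,1]]'; python3 -c "
from h import *
where(3)"
```

```text
clock: 31.3
eef_pos: [522.1, 5.6, 295.8]
tcp_rot: [-3.139, 0.004, 0.6]
contact_force: [-0.2, 4.1, -2.4]
opening: -0.001
t31.30 yaw0.600 r32.1 t17.2 tipz122.4 roll/pit [-3.139  0.004] F push-3.4 rad2.1 z-2.4 q6 0.98 open-0.00
```

```bash
python3 -m creep '[[-0.002,0,0.04,0.6,2.2,0.2,1],[-0.002,0,0.04,0.6,2.2,0.2,1]]'; python3 -c "
from h import *
where(3)"
```

```text
clock: 31.47
eef_pos: [524.9, 3.7, 295.8]
tcp_rot: [-3.141, 0.004, 0.514]
contact_force: [0.7, 3.9, -3.2]
opening: 0.0
t31.47 yaw0.514 r32.0 t16.9 tipz122.4 roll/pit [-3.141  0.004] F push-3.1 rad2.5 z-3.2 q6 1.06 open0.00
```

```bash
python3 -m creep '[[0,0,0.04,0.6,2.2,0.3,1],[0,0,0.04,0.6,2.2,0.3,1]]'; python3 -c "
from h import *
where(3)"; python3 -m creep '[[0,0,0.05,0.7,2.2,0.3,1],[0,0,0.05,0.7,2.2,0.3,1]]'; python3 -c "
from h import *
where(3)"
```

```text
clock: 31.63
eef_pos: [527.5, 1.7, 295.7]
tcp_rot: [-3.139, 0.003, 0.428]
contact_force: [-0.0, 3.4, -2.2]
opening: -0.004
t31.63 yaw0.428 r32.0 t16.7 tipz122.3 roll/pit [-3.139e+00  3.000e-03] F push-3.1 rad1.4 z-2.2 q6 1.14 open-0.00
clock: 31.8
eef_pos: [530.2, -0.5, 295.6]
tcp_rot: [-3.137, 0.003, 0.322]
contact_force: [0.5, 3.8, -1.4]
opening: 0.001
t31.80 yaw0.322 r31.9 t17.0 tipz122.2 roll/pit [-3.137e+00  3.000e-03] F push-3.5 rad1.7 z-1.4 q6 1.24 open0.00
```

```bash
python3 -m creep '[[0,0,0.05,0.8,2.2,0.3,1],[0,0,0.05,0.8,2.2,0.3,1]]'; python3 -c "
from h import *
where(3)"
```

```text
clock: 31.97
eef_pos: [532.6, -2.8, 295.6]
tcp_rot: [-3.134, 0.003, 0.216]
contact_force: [-0.6, 6.7, -0.8]
opening: 0.004
t31.97 yaw0.216 r31.8 t17.5 tipz122.2 roll/pit [-3.134e+00  3.000e-03] F push-6.6 rad0.8 z-0.8 q6 1.34 open0.00
```

```bash
python3 -m creep '[[0,0,0.05,0.8,2.2,0.2,1],[0,0,0.05,0.8,2.2,0.2,1]]'; python3 -c "
from h import *
where(3)"
```

```text
clock: 32.13
eef_pos: [534.5, -4.8, 295.7]
tcp_rot: [-3.13, 0.004, 0.108]
contact_force: [-0.6, 9.9, -1.0]
opening: -0.002
t32.13 yaw0.108 r31.4 t18.6 tipz122.3 roll/pit [-3.13   0.004] F push-9.9 rad0.5 z-1.0 q6 1.44 open-0.00
```

```bash
python3 -m creep '[[0,0,0,0.4,2.4,0.1,1],[0,0,0,0.3,2.6,0,1]]'; python3 -c "
from h import *
where(3)"; python3 -m creep '[[0,0,0,0.2,2.8,0,1],[0,0,0,0.2,2.8,0,1]]'; python3 -c "
from h import *
where(3)"; python3 -m creep '[[0,0,0,0.2,2.8,0,1],[0,0,0,0.2,2.8,0,1],[0,0,0,0.2,2.8,0,1]]'; python3 -c "
from h import *
where(3)"; python3 -m creep '[[0,0,0,0.2,2.8,0,1],[0,0,0,0.2,2.8,0,1],[0,0,0,0.2,2.8,0,1]]'; python3 -c "
from h import *
where(3)"
```

```text
clock: 32.3
eef_pos: [535.1, -7.1, 295.9]
tcp_rot: [-3.124, 0.005, 0.102]
contact_force: [-1.2, 10.7, -2.6]
opening: -0.002
t32.30 yaw0.102 r31.6 t16.5 tipz122.5 roll/pit [-3.124  0.005] F push-10.8 rad-0.1 z-2.6 q6 1.43 open-0.00
clock: 32.47
eef_pos: [535.5, -9.4, 296.1]
tcp_rot: [-3.117, 0.005, 0.099]
contact_force: [0.3, 14.3, -3.0]
opening: 0.004
t32.47 yaw0.099 r31.7 t14.3 tipz122.7 roll/pit [-3.117  0.005] F push-14.2 rad1.7 z-3.0 q6 1.42 open0.00
clock: 32.72
eef_pos: [535.9, -11.9, 296.2]
tcp_rot: [-3.104, 0.006, 0.094]
contact_force: [-0.4, 16.0, -3.4]
opening: -0.003
t32.72 yaw0.094 r31.8 t11.9 tipz122.8 roll/pit [-3.104  0.006] F push-16.0 rad1.1 z-3.4 q6 1.41 open-0.00
clock: 32.97
eef_pos: [536.3, -14.1, 296.2]
tcp_rot: [-3.091, 0.007, 0.09]
contact_force: [0.0, 15.5, -3.3]
opening: -0.0
t32.97 yaw0.090 r32.0 t9.8 tipz122.8 roll/pit [-3.091  0.007] F push-15.4 rad1.4 z-3.3 q6 1.40 open-0.00
```

Held firm and still at about 15 N. Now I back off, lift clear, move aside and look.

```bash
python3 -m creep '[[0,0,0,0,-4,0,1],[-0.02,0,0,0,-5,-3,1],[-0.02,0,0,0,-4,-20,1],[-0.01,0,0,0,0,-30,1],[0,0,0,0,0,-35,1],[0,0,0,-35,0,-20,1],[0,0,0,-40,0,-10,1],[0,0,0,-40,0,0,1],[0,0,0,-40,0,0,1],[0,0,0,-30,0,0,1]]'; python3 -m creep '[[0,0,0,-25,0,0,1],[0,0,0,0,0,0,1],[0,0,0,0,0,0,1]]'; python3 - <<'E'
from h import *
f=grab_frame("side"); im=cv2.cvtColor(f["color"],cv2.COLOR_RGB2BGR)
cv2.imwrite("pics/s6f.png",im); im=im[120:230,210:350]
cv2.imwrite("pics/s6.png",cv2.resize(im,None,fx=5.5,fy=5.5,interpolation=cv2.INTER_CUBIC))
f=grab_frame("top"); im=cv2.cvtColor(f["color"],cv2.COLOR_RGB2BGR)
cv2.imwrite("pics/t6f.png",im)
im=im[135:235,185:285]
cv2.imwrite("pics/t6.png",cv2.resize(im,None,fx=6,fy=6,interpolation=cv2.INTER_CUBIC))
E
```

```text
clock: 33.8
eef_pos: [348.7, -13.7, 424.5]
tcp_rot: [-3.138, 0.001, 0.087]
contact_force: [-0.7, -0.4, -0.1]
opening: -0.003
clock: 34.05
eef_pos: [316.1, -15.5, 425.3]
tcp_rot: [-3.138, -0.002, 0.085]
contact_force: [0.6, -0.3, -0.1]
opening: -0.001
```

View pics/s6.png

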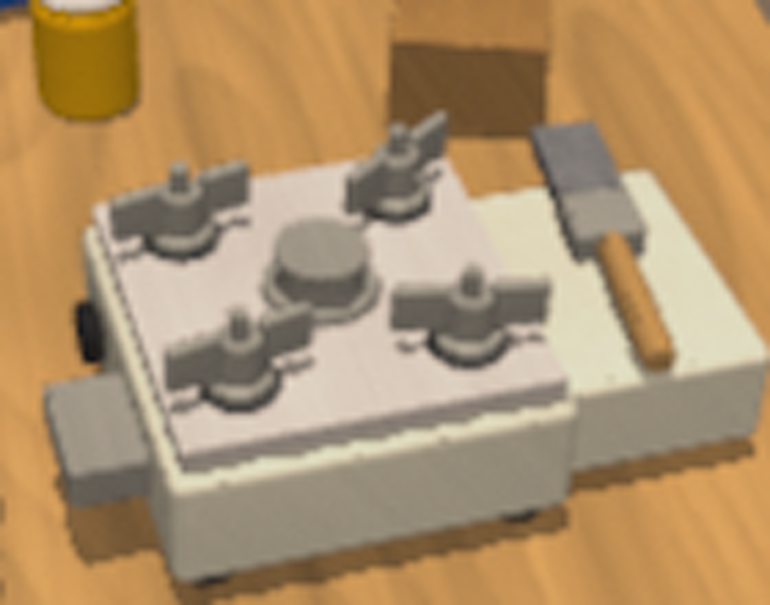

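View pics/t6f.png

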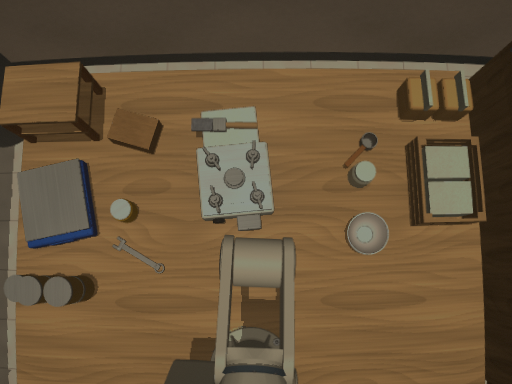

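View pics/t6.png

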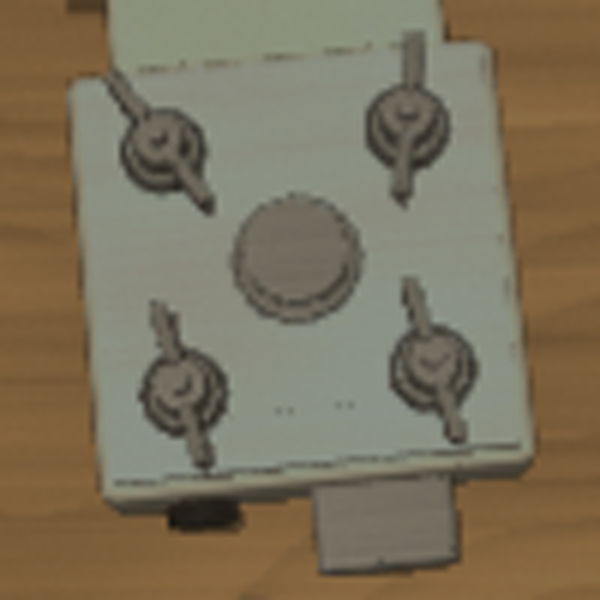

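All four studs stand proud, flanges and plate sit low, and bystanders look where they were. I'll check turn angles and heights from the two views: top-crop ear tips nut1 (115,75)/(210,210), nut2 (413,35)/(403,200), nut3 (408,283)/(457,440), nut4 (157,307)/(205,465).

```bash
python3 - <<'E'
from h import *
np.set_printoptions(precision=1,suppress=True)
f=grab_frame("top")
c=lambda l:(np.array(l,float)+.5)/6-.5+[185,135]
t=at(f,c([(115,75),(210,210),(413,35),(403,200),(408,283),(457,440),(157,307),(205,465)]),137)
for i in range(4):
    d=t[2*i]-t[2*i+1]; a=np.arctan2(d[1],d[0]); print(i+1,((t[2*i]+t[2*i+1])/2)[:2],nut(i+1),np.linalg.norm(d),"ear %.3f turned %.3f"%(a,PHI[i+1]+np.pi-a))
b=cv2.imread("pics/side0.png").astype(int);a=cv2.imread("pics/s6f.png").astype(int)
d=np.abs(a-b).sum(2)>60
n,l,st,ct=cv2.connectedComponentsWithStats(d.astype(np.uint8)); print([tuple(s) for s in st[1:] if s[4]>8])
b=cv2.imread("pics/top0.png").astype(int);a=cv2.imread("pics/t6f.png").astype(int)
d=np.abs(a-b).sum(2)>60
n,l,st,ct=cv2.connectedComponentsWithStats(d.astype(np.uint8)); print([tuple(s) for s in st[1:] if s[4]>8])
print(sense()["clock"],sense()["contact_force"])
E
```

```text
1 [613.7 101.2] [615.1 102.7] 80.84606244800352 ear 0.597 turned 3.249
2 [624.2 -16.3] [624.9 -16.9] 81.15980318483437 ear -0.075 turned 3.360
3 [506.1 -25.9] [505.3 -26.7] 78.11325696025092 ear 0.282 turned 3.427
4 [496.3  92.5] [495.5  92.9] 78.56553628238149 ear 0.289 turned 2.696
[(np.int32(0), np.int32(0), np.int32(191), np.int32(211), np.int32(15408)), (np.int32(32), np.int32(0), np.int32(9), np.int32(4), np.int32(22)), (np.int32(57), np.int32(0), np.int32(17), np.int32(16), np.int32(200)), (np.int32(75), np.int32(0), np.int32(18), np.int32(24), np.int32(202)), (np.int32(157), np.int32(0), np.int32(4), np.int32(3), np.int32(11)), (np.int32(47), np.int32(2), np.int32(4), np.int32(6), np.int32(15)), (np.int32(139), np.int32(6), np.int32(19), np.int32(6), np.int32(57)), (np.int32(166), np.int32(44), np.int32(15), np.int32(30), np.int32(276)), (np.int32(284), np.int32(139), np.int32(7), np.int32(6), np.int32(26)), (np.int32(280), np.int32(144), np.int32(13), np.int32(9), np.int32(34)), (np.int32(0), np.int32(149), np.int32(29), np.int32(8), np.int32(123)), (np.int32(228), np.int32(
[... 1941 characters left out ...]
(17), np.int32(25)), (np.int32(222), np.int32(258), np.int32(9), np.int32(4), np.int32(20)), (np.int32(0), np.int32(264), np.int32(154), np.int32(120), np.int32(4556)), (np.int32(285), np.int32(269), np.int32(8), np.int32(10), np.int32(63)), (np.int32(43), np.int32(276), np.int32(25), np.int32(31), np.int32(506)), (np.int32(287), np.int32(283), np.int32(7), np.int32(4), np.int32(10)), (np.int32(285), np.int32(288), np.int32(8), np.int32(4), np.int32(13)), (np.int32(285), np.int32(293), np.int32(9), np.int32(19), np.int32(155)), (np.int32(16), np.int32(335), np.int32(6), np.int32(3), np.int32(10)), (np.int32(16), np.int32(355), np.int32(49), np.int32(27), np.int32(523))]
34.2 [ 0.9  0.4 -0.7]
```

All four turns fall inside 2.65–3.65 rad, and outside the mill the pictures differ only at the arm and its shadow. The robot touches nothing, so I hand in.

```bash
python3 -c "
from rig import job
job.sign_off()"
```

```text
the job is handed in; nothing more can be done
```

I tightened the nuts in the order nut4, nut2, nut1, nut3, using closed fingers on one ear, and handed the job in at about 34 s. Each nut came up firm and was held still before I moved to the next: about 12 N on the first three and 15–16 N on nut3. The highest force I read at any time was 16 N.

- **Turns:** The last top picture gives 2.70 rad for nut4, 3.36 for nut2, 3.25 for nut1 and 3.43 for nut3. All are inside the 2.65–3.65 rad range.
- **Seating:** The side picture shows all four flanges and the plate sitting low. I had no direct reading of nut height or plate tilt, so "home" rests on the rise in push, the turn angles and the pictures.
- **Bystanders:** Comparing the first and last pictures shows no movement except the nuts and plate, the arm and its shadow. The robot was clear of everything when I handed in.
- **What disagreed:** Nut3 was held a little above the asked 12 N. On nut4 the push first fell back to about 4 N when I stopped advancing, so I pushed again until it held.

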